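# Put a used syringe in the sharps box

## Robot

A 6-joint arm with a two-finger parallel gripper is mounted at the origin on the work surface. World frame = base frame: x ahead of the robot, y to its left, z up, the work surface at z = 0. Lengths are in m, angles in rad, forces in N, time in s.
With the tool pointing down it reaches from about 0.25 to 0.725 m from the base axis. Payload 4 kg.
Tool frame: the origin (TCP) lies midway between the tips of the shut fingers; the grasp point (between the pads) lies pinch_z behind it (pinch_z is the distance from the TCP to the grasp point, in m); z points along the fingers, y is the direction in which the jaws open and shut (so a half turn about z gives the same grasp; the last joint's range is limited). The gripper opens to 85 mm and grips with 20 to 120 N. Pads are 22 mm wide; open, the fingers measure 114 mm over their backs; the gripper's body (76 mm by 85 mm) begins 54 mm behind the grasp point. The pads swing forward as they close: fully open they stand 13 mm farther back than shut.
Start: joints at [-1.163, 0.241, 0.005, 1.335, 0, 1.571], TCP at [0.198, -0.459, 0.198] pointing down, gripper open.
Joint ranges: [-2.72, 2.72], [-1.05, 1.87], [-1.09, 1.28], [-1.99, 2.15], [-1.42, 1.44], [-3.14, 3.14]. Speed limits (rad/s): [2.79, 2.79, 3.14, 3.14, 3.14, 3.14].

## Interface

Orientations are given as a unit quaternion [x, y, z, w].
In Python, from workcell import * gives the robot as it stands.
- The arm moves only by the tool move_arm, never from a script. Its argument "motion" is a list of rows, each a list of 3 entries, a list of its own where there are three numbers: the finger opening in mm, from 0 to 85.4, then the shift along the tool's x, y, z in units of 50 mm (1.0 is 50 mm), then the turn about the tool's z in units of 6 degrees (1.0 is 6 degrees). In form: [[claw, [dx, dy, dz], roll], ...]. A call has exactly 10 rows; each row is the pose to reach, as a shift and turn from the pose commanded when the call began, along the tool's axes at that moment; what a row does not reach only later rows make up. A row lasts 1/10 s, in which the tool goes at most 50 mm and 8.59 degrees, less where a joint would pass 70% of its speed; a pose out of reach is approached as far as the arm can. A call with a gripper value outside its range is refused whole. The fingers move at their own pace and stop on an object; the grip force is fixed at half the most. Time passes only in rows, so rows that repeat a pose let the fingers close, or fill a call up. It gives the time, the measured TCP pose, the force and the opening at its end, in the units of the state.
- get_obs(): the state, without advancing time (a new reading comes with each control period).
- camera(name): name is "side" or "top"; returns a dict with "color" (400x640x3 uint8, red, green, blue), "fx", "fy", "cx", "cy" (pixels), "distortion" ([k1, k2, p1, p2, k3] as OpenCV has them; the pictures are not rectified), "rvec" (rotation vector, rad) and "tvec" (3), from world to camera coordinates, as OpenCV has them. Camera axes: x right, y down, z forward; pixel columns grow to the right and rows downward; lengths in m; the calibration is good to about 2 mm. A picture is of the moment at which its call begins. There is no depth.
- job_done(): hands the job in, once; it reports no verdict.
The state is a dict: "clock": time; "joint_pos": joint angles; "joint_vel": joint speeds; "tau": joint torques, N m; "eef_pos": TCP position; "tool_rot": TCP orientation; "ft_force": force on the tool from outside, world axes, zero at the start; "ft_torque": the same for the moment, N m; "grip_width": finger opening in m.
Only numpy, scipy, OpenCV 4.12 (cv2) and the standard library are available. Lean on these libraries where they do the work, as an engineer would, in place of code of your own. Each camera call takes 0.05 s, during which the arm holds its last target.

## Task

Get rid of the used syringe on the instrument tray: slide the sharps box's flush lid all the way open by pressing down on it with the fingertips and dragging it, drop the syringe through the opening into the box, then slide the lid fully shut again. Keep the fingers out of the box, and leave the mirror, the forceps and the jar where they are.

Things in the scene. Friction and masses are not known exactly. Their poses are not given: they have to be found in the camera images.
- sharps_box: White plastic sharps box in a steel cradle screwed to the worktop (it cannot shift): 176 mm (x) by 184 mm (y), 150 mm high. Origin: centre of its underside, on the worktop; z up; +x is the way the lid slides to open. The lid's top and the frames at both x ends are level, 147 mm above the worktop; side rails (|y| above 74 mm) stand 3 mm higher and overlap the lid. Empty inside, 140 mm deep.
- lid_top (a point): Centre of the top face of the box's lid: flat grey plate, 76 mm (box x) by 148 mm bare between the rails, no handle, only faint ribs. Moves with the lid; axes as the box's. Shut: at box x = -38.5 mm; fully open: +33.5 mm. It takes about 2 N to slide and stays where left; fingertips pressing its middle with 8 to 15 N have friction enough to drag it. It does not sink.
- lid (a joint): How far the lid is open, m: 0 fully shut (stop), 0.072 fully open (stop, opening clear). It starts shut or up to 8 mm ajar.
- box_opening (a point): Centre of the opening that the lid covers, fixed to the box (box x = -39.5 mm), at the height of the lid's top face (147 mm above the worktop). Axes as the box's: the opening is 67 mm along x by 148 mm along y.
- syringe_mid (a point): Used plastic syringe with its needle capped, lying on the tray: 120 mm long along its x (thumb disc at -x, grey needle cap at +x). This point is half-way along, on the axis, 9 mm above what it lies on. The barrel, 18 mm across, runs from x = -42 to +24 mm: grip it there, across its y. A flat finger flange, 34 mm along y and 18 mm high, is at x = -42 mm. 25 g.
- tray: Bright metal instrument tray, 200 mm (its x) by 300 mm (its y), fixed in place. Origin: centre of its underside, on the worktop. Its floor is 3 mm thick, its rim 14 mm high. The syringe lies in its +y half, the two instruments in its -y half.
- mirror: Steel mouth mirror, 165 mm long along its x, 7 mm thick handle, 22 mm round head at +x, lying on the tray. Leave alone.
- forceps: Steel dental forceps, 165 mm long along its x, 50 mm wide, 12 mm thick, lying on the tray. Leave alone.
- jar: Amber glass jar, 48 mm across, 55 mm high, standing between the tray and the sharps box. Origin: centre of its underside. Leave alone.
Mind the look-alikes: they are no part of the job. Of the things shaped like the part that bears syringe_mid, the white one is meant.

How it is judged:
On the way, in this order (a step that is already met when the one before it is completed fails the run):
1. the lid is slid open (65 mm or more) (value of joint lid above 0.065 m), for 0.2 s.
2. the syringe lies in the box, let go (x of syringe_mid in the frame of sharps_box between -0.086 and 0.086 m and y of syringe_mid in the frame of sharps_box between -0.09 and 0.09 m and z of syringe_mid in the frame of sharps_box between 0 and 0.135 m and contact force between the fingers and syringe below 0.05 N), for 0.2 s.
At the end, for the whole second after the job is handed in: The lid is fully shut (within 3 mm) and the syringe lies still inside the sharps box, below the lid (value of joint lid below 0.003 m and x of syringe_mid in the frame of sharps_box between -0.086 and 0.086 m and y of syringe_mid in the frame of sharps_box between -0.09 and 0.09 m and z of syringe_mid in the frame of sharps_box between 0 and 0.135 m and linear speed of syringe below 0.05 m/s); the robot touches nothing.
It fails at once if the fingers reach more than about 15 mm down into the box's opening (x of the grasp point in the frame of sharps_box between -0.08 and 0 m and y of the grasp point in the frame of sharps_box between -0.078 and 0.078 m and z of the grasp point in the frame of sharps_box below 0.149 m).
It fails at once if the mirror, the forceps or the jar is shifted by more than 30 mm (distance of any of mirror, forceps, jar from where it was at the start of the episode above 0.03 m).
It also fails if it takes over 64 s, if anything falls off the work surface, if the arm or the gripper's body presses on something with over 40 N, if the wrist force passes 120 N, or if a joint passes its speed limit or range.

## Working session

There is one attempt and no reset: what is moved stays moved. The work goes in short steps, Python scripts to look and compute and a tool call to move; the robot and the scene stay as the last step left them, time stands still between calls to the robot, and variables do not carry over. Pictures are saved under pics/ and viewed, and the job is handed in when it is done.

Besides the shell and the picture viewer there is one more tool, called after ">>>" by a JSON object that holds its "api" and its "payload". move_arm: Moves the arm, as the interface text tells. Its arguments: {"type":"object","properties":{"motion":{"type":"array","items":{"type":"array"}}},"required":["motion"]}

```bash
mkdir -p pics; ls
python3 - <<'E'
from workcell import *
import cv2,numpy as np
o=get_obs()
for k in o: print(k,np.round(o[k],4))
try: print(pinch_z)
except Exception as e: print(e)
for n in("side","top"):
    c=camera(n); cv2.imwrite(f"pics/{n}0.png",c["color"][:,:,::-1]); print(n,{k:np.round(v,4).tolist() for k,v in c.items() if k!="color"})
E
```

```text
pics
clock 0.0
joint_pos [-1.163   0.2414  0.0037  1.3352  0.      1.5708]
joint_vel [ 0.0009 -0.0013  0.0008  0.0014 -0.0007 -0.0018]
tau [ 1.30000e-03 -3.72322e+01  2.52407e+01  1.70000e-02  3.00000e-04
 -0.00000e+00]
eef_pos [ 0.198  -0.4584  0.197 ]
tool_rot [ 9.793e-01  2.025e-01 -2.000e-04 -1.000e-03]
ft_force [-0.133   0.3292 -0.0664]
ft_torque [-0.0075 -0.0155  0.0659]
grip_width 0.0856
0.0187
side {'fx': 399.3918, 'fy': 399.3918, 'cx': 323.8076, 'cy': 202.3389, 'distortion': [-0.1027, 0.0, 0.0, 0.0, 0.0], 'rvec': [1.9884, -0.7023, 0.3756], 'tvec': [-0.3866, 0.2496, 0.8522]}
top {'fx': 506.5577, 'fy': 506.5577, 'cx': 316.6366, 'cy': 204.5811, 'distortion': [-0.1438, 0.0, 0.0, 0.0, 0.0], 'rvec': [2.0845, -2.1422, 0.1701], 'tvec': [-0.0108, 0.4454, 1.0313]}
```

View pics/top0.png

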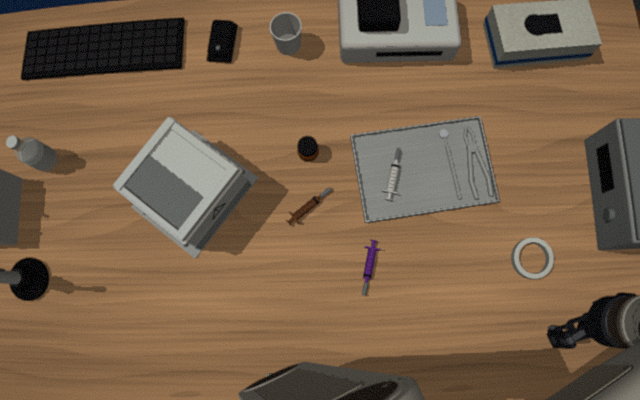

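View pics/side0.png

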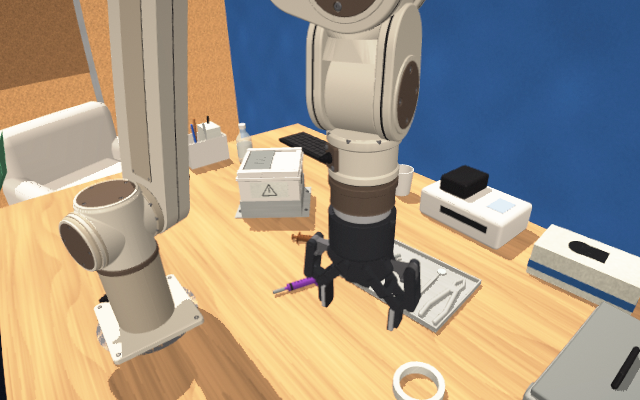

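Run:
```python
import cv2
a=cv2.imread("pics/top0.png")
cv2.imwrite("pics/c1.png",cv2.resize(a[110:260,105:265],None,fx=4.5,fy=4,interpolation=cv2.INTER_CUBIC)[:600])
cv2.imwrite("pics/c1.png",cv2.resize(a[110:260,105:265],None,fx=4,fy=4,interpolation=cv2.INTER_CUBIC))
cv2.imwrite("pics/c2.png",cv2.resize(a[110:230,345:505],None,fx=5,fy=5,interpolation=cv2.INTER_CUBIC))
```

```text
(no output)
```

View pics/c1.png

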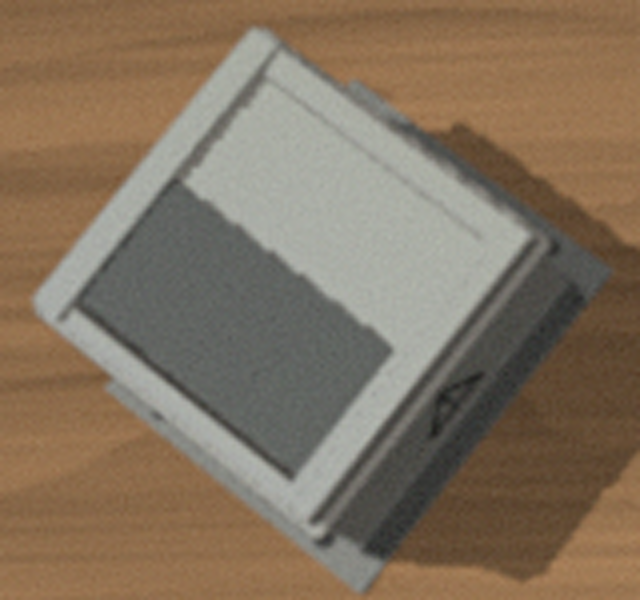

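View pics/c2.png

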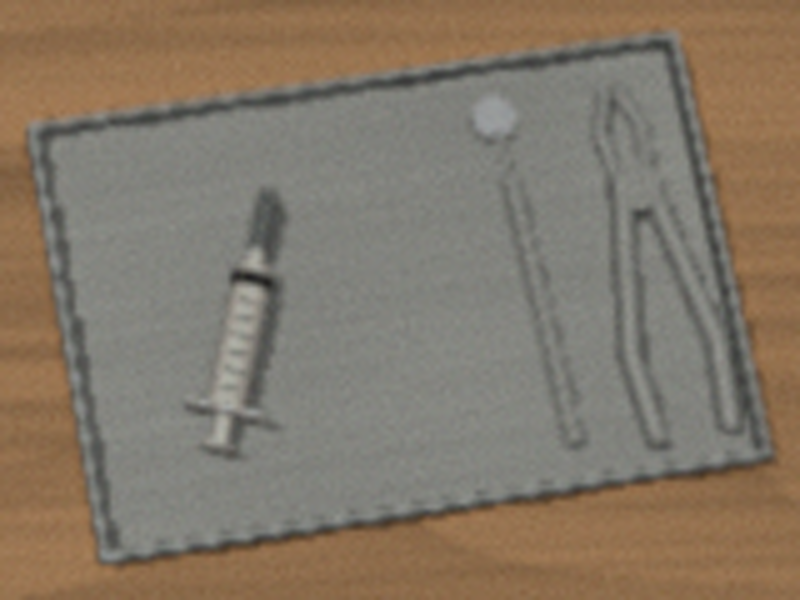

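```bash
cat > h.py <<'E'
from workcell import *
import cv2,numpy as np
def ray(c,uv):
    K=np.array([[c["fx"],0,c["cx"]],[0,c["fy"],c["cy"]],[0,0,1]])
    p=cv2.undistortPoints(np.array(uv,float).reshape(-1,1,2),K,np.array(c["distortion"]))[:,0]
    R=cv2.Rodrigues(np.array(c["rvec"]))[0]; t=np.array(c["tvec"]).ravel()
    d=np.c_[p,np.ones(len(p))]@R; C=-R.T@t
    return C,d
def plane(c,uv,z):
    C,d=ray(c,uv); return C+d*((z-C[2])/d[:,2])[:,None]
def proj(c,P):
    K=np.array([[c["fx"],0,c["cx"]],[0,c["fy"],c["cy"]],[0,0,1]])
    return cv2.projectPoints(np.array(P,float).reshape(-1,3),np.array(c["rvec"]),np.array(c["tvec"]),K,np.array(c["distortion"]))[0][:,0]
E
python3 - <<'E'
from h import *
np.set_printoptions(precision=4,suppress=True)
c=camera("top")
f=lambda L:np.array(L)/4+[105-.375,110-.375]
q=plane(c,f([(260,30),(38,303),(318,533),(545,245)]),.150)
print(q,q[:,:2].mean(0)); 
for i in range(4):
    d=q[(i+1)%4]-q[i]; print(np.hypot(*d[:2]),np.degrees(np.arctan2(d[1],d[0])))
q=plane(c,f([(180,182),(80,305),(293,478),(393,347)]),.147)
print(q,q[:,:2].mean(0))
for i in range(4):
    d=q[(i+1)%4]-q[i]; print(np.hypot(*d[:2]),np.degrees(np.arctan2(d[1],d[0])))
g=lambda L:np.array(L)/5+[345-.4,110-.4]
print("tray",plane(c,g([(30,125),(672,35),(772,458),(103,560)]),.014))
s=plane(c,g([(222,450),(272,192),(228,413),(254,275)]),.012);print("syr",s)
for a,b in((0,1),(2,3)): 
    d=s[b]-s[a];print(np.hypot(*d[:2]),np.degrees(np.arctan2(d[1],d[0])))
C=camera("side")
b=proj(C,np.r_[s]);print(b)
print("jar",plane(c,[(308,147)],.055))
E
```

```text
[[0.6124 0.2661 0.15  ]
 [0.4752 0.375  0.15  ]
 [0.3578 0.229  0.15  ]
 [0.4953 0.1198 0.15  ]] [0.4852 0.2475]
0.17515380635328473 141.5524629350243
0.1873504976002702 -128.7855111238761
0.17556222909637884 -38.46209470024062
0.18739313992479842 51.33944148645023
[[0.5353 0.3052 0.147 ]
 [0.4741 0.3542 0.147 ]
 [0.385  0.2427 0.147 ]
 [0.4478 0.1946 0.147 ]] [0.4606 0.2742]
0.07840457814799305 141.25195137187163
0.14269372396887336 -128.62762717526755
0.07911598162231151 -37.502684644776906
0.14097739738277137 51.655374281706244
tray [[ 0.6066 -0.1021  0.014 ]
 [ 0.6421 -0.396   0.014 ]
 [ 0.4456 -0.4228  0.014 ]
 [ 0.4096 -0.1261  0.014 ]]
syr [[ 0.4567 -0.1801  0.012 ]
 [ 0.5729 -0.2087  0.012 ]
 [ 0.4731 -0.1836  0.012 ]
 [ 0.535  -0.1984  0.012 ]]
0.11966234128810077 -13.808740360545224
0.06365399898702835 -13.491776034536707
[[358.3672 268.4823]
 [400.0354 255.0824]
 [364.3168 266.4235]
 [386.5887 259.1722]]
jar [[ 0.5681 -0.0079  0.055 ]]
```

>>> {"api": "move_arm", "payload": {"motion": [[0,[0.7,-0.7,-0.3],-1.3],[0,[1.4,-1.4,-0.6],-2.6],[0,[2.1,-2.1,-0.6],-3.9],[0,[2.8,-2.8,-0.6],-5.2],[0,[3.5,-3.5,-0.6],-6.5],[0,[4.2,-4.2,-0.6],-7.8],[0,[4.9,-4.9,-0.6],-9.1],[0,[5.6,-5.6,-0.6],-10.4],[0,[6.3,-6.3,-0.6],-11.7],[0,[7.0,-7.0,-0.6],-13]]}}

```text
clock: 1.2
eef_pos: [0.381, 0.0031, 0.2281]
tool_rot: [0.631, 0.775, 0.0, 0.0]
ft_force: [1.7, -0.4, 1.1]
grip_width: 0.0003
```

```bash
cat >> h.py <<'E'
from scipy.spatial.transform import Rotation as Ro
np.set_printoptions(precision=4,suppress=True)
BOX=np.array([.4852,.2475]); BA=np.radians(-38.5); BX=np.array([np.cos(BA),np.sin(BA)]); BY=np.array([-BX[1],BX[0]])
def box(x,y=0): return BOX+x*BX+y*BY
def inbox(p): d=np.array(p)[:2]-BOX; return d@BX,d@BY
def st():
    o=get_obs(); R=Ro.from_quat(o["tool_rot"]).as_matrix()
    az=np.degrees(np.arctan2(R[1,0],R[0,0]))%360
    print("t",o["clock"],"pos",np.array(o["eef_pos"]),"az",round(az,2),"tilt",R[:,2],"F",np.array(o["ft_force"]),"w",o["grip_width"],"box",np.array(inbox(o["eef_pos"])),"q",np.degrees(o["joint_pos"]).round(1))
    return o,R,az
def go(p,az):
    o,R,a=st(); d=R.T@(np.array(p)-o["eef_pos"])/.05
    r=-((az-a+180)%360-180)/6
    print("shift",d.round(3),"roll",round(r,3),"(alt",round(r+60 if r<0 else r-60,2),")")
E
python3 -c "
from h import *
go([*box(-.0359),.2],141.5)"
```

```text
t 1.2 pos [0.381  0.0031 0.2281] az 101.7 tilt [ 0.0009 -0.0003 -1.    ] F [ 1.6962 -0.3938  1.1215] w 0.00029632668209306337 box [ 0.0706 -0.2561] q [  0.5  -0.6 -11.7  78.8  -0.   78.8]
shift [4.915 2.571 0.562] roll -6.633 (alt 53.37 )
```

>>> {"api": "move_arm", "payload": {"motion": [[0,[0.7,0.4,0],-1.1],[0,[1.4,0.8,0],-2.2],[0,[2.1,1.2,0],-3.3],[0,[2.8,1.6,0],-4.4],[0,[3.5,2.0,0],-5.5],[0,[4.2,2.3,0],-6.63],[0,[4.9,2.57,0.2],-6.63],[0,[4.92,2.57,0.5],-6.63],[0,[4.92,2.57,0.56],-6.63],[0,[4.92,2.57,0.56],-6.63]]}}

```text
clock: 2.2
eef_pos: [0.4575, 0.267, 0.1991]
tool_rot: [0.333, 0.943, -0.001, -0.001]
ft_force: [0.5, -0.7, 0.0]
grip_width: 0.0002
```

```bash
python3 -c "
from h import *
go([*box(-.0359),.15],141.5)
for n in('top','side'): cv2.imwrite('pics/%s1.png'%n,camera(n)['color'][:,:,::-1])"
```

```text
t 2.2 pos [0.4575 0.267  0.1991] az 141.14 tilt [-0.0021 -0.0014 -1.    ] F [ 0.4711 -0.734   0.0456] w 0.00017383590634930936 box [-0.0338 -0.002 ] q [30.3 17.3  5.2 78.  -0.  69.1]
shift [0.042 0.041 0.982] roll -0.06 (alt 59.94 )
```

View pics/top1.png

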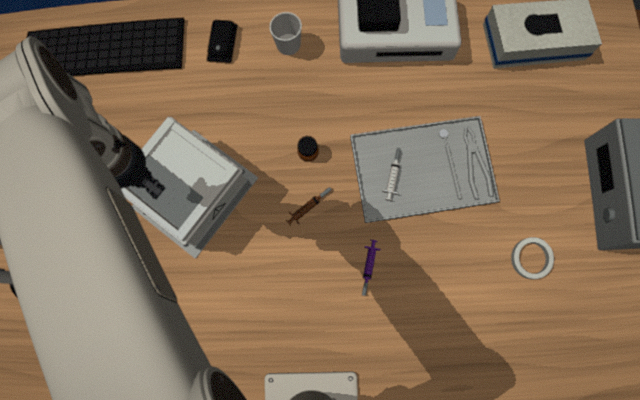

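>>> {"api": "move_arm", "payload": {"motion": [[0,[0.04,0.04,0.2],0],[0,[0.04,0.04,0.4],0],[0,[0.04,0.04,0.6],0],[0,[0.04,0.04,0.75],0],[0,[0.04,0.04,0.85],0],[0,[0.04,0.04,0.9],0],[0,[0.04,0.04,0.93],0],[0,[0.04,0.04,0.96],0],[0,[0.04,0.04,0.98],0],[0,[0.04,0.04,0.98],0]]}}

```text
clock: 3.3
eef_pos: [0.458, 0.2705, 0.151]
tool_rot: [0.333, 0.943, 0.0, 0.0]
ft_force: [0.0, 0.2, 0.4]
grip_width: 0.0
```

```bash
python3 -c "
from h import *
go([*box(-.0359),.147],141.5)"
```

```text
t 3.3 pos [0.458  0.2705 0.151 ] az 141.15 tilt [ 0.0002  0.0001 -1.    ] F [0.0015 0.2202 0.3703] w 1.858611812216227e-05 box [-0.0356  0.0011] q [30.6 18.8 -0.  71.2  0.  69.4]
shift [ 0.007 -0.022  0.08 ] roll -0.059 (alt 59.94 )
```

Descend 6 mm slowly (2 mm below nominal surface) and read the force.

>>> {"api": "move_arm", "payload": {"motion": [[0,[0,0,0.02],0],[0,[0,0,0.04],0],[0,[0,0,0.06],0],[0,[0,0,0.08],0],[0,[0,0,0.09],0],[0,[0,0,0.1],0],[0,[0,0,0.11],0],[0,[0,0,0.12],0],[0,[0,0,0.12],0],[0,[0,0,0.12],0]]}}

```text
clock: 4.3
eef_pos: [0.458, 0.2704, 0.1449]
tool_rot: [0.333, 0.943, 0.0, 0.0]
ft_force: [0.7, -0.8, -0.6]
grip_width: -0.0001
```

>>> {"api": "move_arm", "payload": {"motion": [[0,[0,0,0.01],0],[0,[0,0,0.02],0],[0,[0,0,0.03],0],[0,[0,0,0.04],0],[0,[0,0,0.05],0],[0,[0,0,0.06],0],[0,[0,0,0.06],0],[0,[0,0,0.06],0],[0,[0,0,0.06],0],[0,[0,0,0.06],0]]}}

```text
clock: 5.3
eef_pos: [0.458, 0.2704, 0.1419]
tool_rot: [0.333, 0.943, 0.0, 0.0]
ft_force: [-0.3, -0.4, 0.5]
grip_width: -0.0
```

```bash
python3 -c "
from h import *
st()
for n in('top','side'):
  a=camera(n)['color'][:,:,::-1]
  a=a[110:260,105:265] if n=='top' else a[120:230,200:345]
  cv2.imwrite('pics/%s2.png'%n,cv2.resize(a,None,fx=4,fy=4,interpolation=cv2.INTER_CUBIC))"
```

```text
t 5.3 pos [0.458  0.2704 0.1419] az 141.14 tilt [ 0.  0. -1.] F [-0.2952 -0.4496  0.4732] w -1.0743447844961238e-05 box [-0.0356  0.001 ] q [30.6 19.1 -0.9 70.  -0.  69.4]
```

View pics/side2.png

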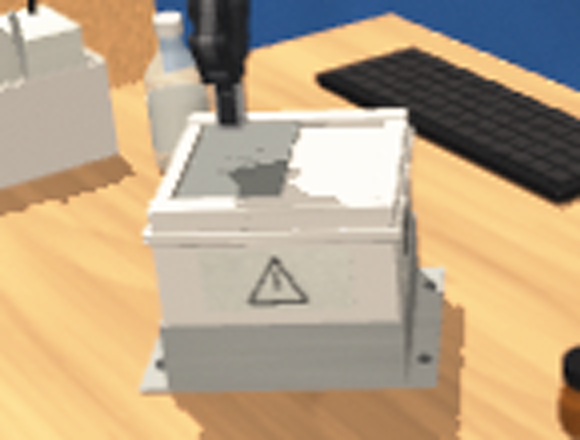

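View pics/top2.png

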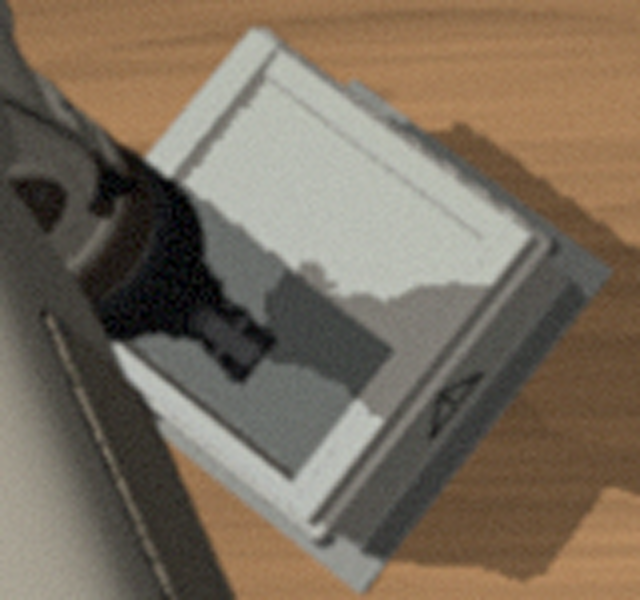

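```bash
python3 -c "
from h import *
o=get_obs(); P=o['eef_pos']
c=camera('side');b=camera('top')
for z in (0,.02,.05): 
  Q=P+[0,0,z]; print((proj(c,Q)-[200,120])*4,(proj(b,Q)-[105,110])*4)
L=[[*box(x,y),.150] for x,y in((-.088,-.092),(-.088,.092),(.088,.092),(.088,-.092))]
print((proj(c,L)-[200,120])*4,(proj(b,L)-[105,110])*4)
"
```

```text
[[237.0417 168.378 ]] [[243.4687 331.9542]]
[[234.361  144.0804]] [[230.4325 323.4213]]
[[230.286  106.9352]] [[209.9068 309.9723]]
[[143.1433 212.9044]
 [188.6536 115.2842]
 [405.303  110.0328]
 [390.4146 207.4964]] [[313.9476 529.0103]
 [ 37.7896 304.5859]
 [261.1438  30.2979]
 [541.662  240.5818]]
```

```bash
python3 -c "
from h import *
a=camera('top')['color'][180:220,145:185,::-1]; b=camera('side')['color'][120:180,230:290,::-1]
f=lambda x:cv2.resize(x,(400,400),interpolation=cv2.INTER_CUBIC)
x=np.hstack([f(a),f(b)]).astype(float); x=(255*(x/255)**.5).astype('uint8')
cv2.imwrite('pics/z.png',x)"
```

```text
(no output)
```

View pics/z.png

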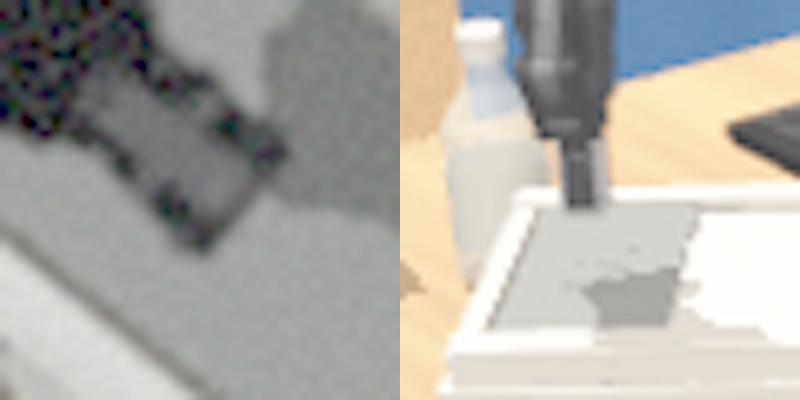

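```bash
python3 -c "
from h import *
c=camera('side');b=camera('top')
C1,d1=ray(c,[(257.6,151)]);C2,d2=ray(b,[(168.8,200.5)])
A=np.c_[d1[0],-d2[0]];s=np.linalg.lstsq(A,C2-C1,rcond=None)[0]
print(C1+s[0]*d1[0],C2+s[1]*d2[0]); o=get_obs();print(o['eef_pos'])
for p in (C1+s[0]*d1[0],C2+s[1]*d2[0]): print(inbox(p))
P0=[.458,.2704,.1419]
print(plane(c,[(257.6,151)],.147),plane(b,[(168.8,200.5)],.147),plane(b,[(168.8,200.5)],.17))
"
```

```text
[0.4426 0.2434 0.1907] [0.4329 0.2483 0.1903]
[0.458  0.2704 0.1419]
(np.float64(-0.030835689327068712), np.float64(-0.02973072831052406))
(np.float64(-0.04142856806234348), np.float64(-0.03197633880442112))
[[0.4933 0.3413 0.147 ]] [[0.4417 0.2624 0.147 ]] [[0.437  0.2549 0.17  ]]
```

```bash
python3 -c "
from h import *
c=camera('side');b=camera('top')
P=np.array([.198,-.4584,.197])
y=np.array([.397,-.918,0])
for z in(0,.013,.03,.045):
  L=[P+[0,0,z],P+[0,0,z]+.0427*y,P+[0,0,z]-.0427*y]
  print(z,proj(c,L).ravel(),proj(b,L).ravel())
a=cv2.imread('pics/side0.png')[220:345,290:430];cv2.imwrite('pics/z2.png',cv2.resize(a,None,fx=4.5,fy=4.5,interpolation=cv2.INTER_CUBIC))
a=cv2.imread('pics/top0.png')[280:400,520:640];cv2.imwrite('pics/z3.png',cv2.resize(a,None,fx=4.5,fy=4.5,interpolation=cv2.INTER_CUBIC))
"
```

```text
0 [357.9123 338.0486 387.0657 349.1207 330.4264 327.4575] [561.4356 317.2804 580.9811 306.4792 541.3971 328.1646]
0.013 [358.1213 331.5049 387.6834 342.5396 330.2774 320.965 ] [564.6259 317.4863 584.384  306.524  544.3541 328.5357]
0.03 [358.3995 322.6714 388.5105 333.6434 330.0761 312.212 ] [568.926  317.7609 588.9667 306.5808 548.343  329.034 ]
0.045 [358.6498 314.6065 389.2589 325.5093 329.8923 304.2322] [572.8462 318.0084 593.1403 306.6291 551.9826 329.4863]
```

View pics/z2.png

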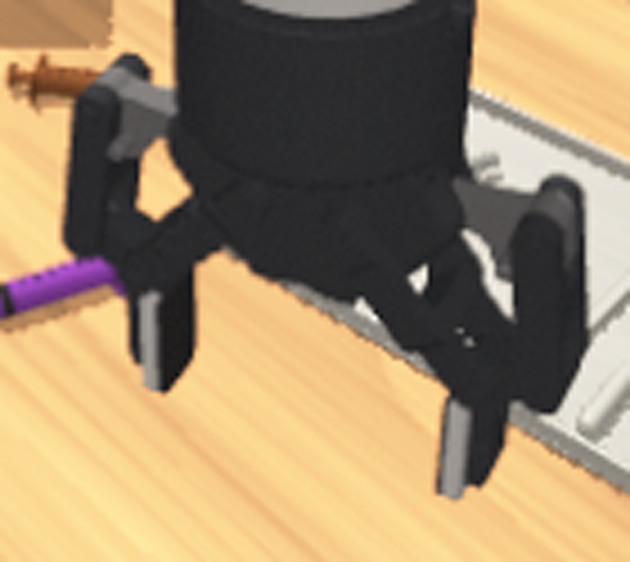

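View pics/z3.png

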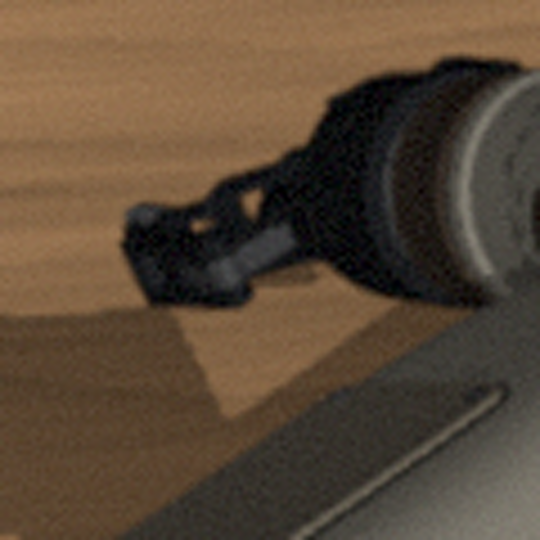

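```bash
python3 -c "
from h import *
c=camera('side');b=camera('top')
for k in(c,b):
  R=cv2.Rodrigues(np.array(k['rvec']))[0];print('C',-R.T@np.array(k['tvec']).ravel())
print(proj(c,[[0,0,0],[0,0,.1]]),proj(b,[0,0,0]))
print('fore',plane(c,[(150,335)],0.0), plane(c,[(98,350),(200,322)],0.))
cv2.imwrite('pics/s3.png',c['color'][:,:,::-1]);cv2.imwrite('pics/t3.png',b['color'][:,:,::-1])
"
```

```text
C [-0.0643 -0.7348  0.6277]
C [ 0.2476 -0.0461  1.0949]
[[148.0652 315.8089]
 [135.7473 280.9536]] [[311.4919 417.4649]]
fore [[-0.0144 -0.0585  0.    ]] [[-0.1167 -0.0331  0.    ]
 [ 0.0856 -0.089   0.    ]]
```

View pics/s3.png

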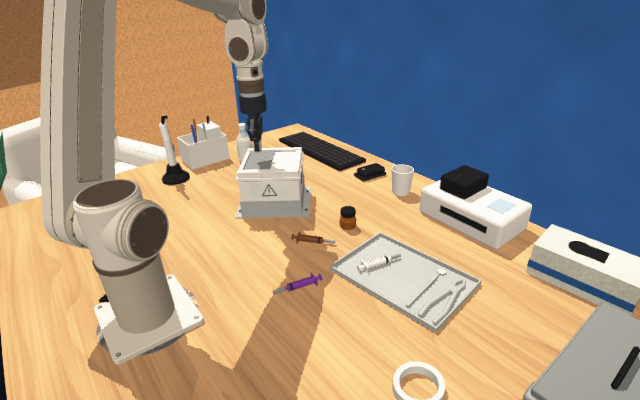

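>>> {"api": "move_arm", "payload": {"motion": [[0,[0,0,0.02],0],[0,[0,0,0.04],0],[0,[0,0,0.06],0],[0,[0,0,0.08],0],[0,[0,0,0.1],0],[0,[0,0,0.12],0],[0,[0,0,0.14],0],[0,[0,0,0.16],0],[0,[0,0,0.18],0],[0,[0,0,0.18],0]]}}

```text
clock: 6.9
eef_pos: [0.4579, 0.2703, 0.1327]
tool_rot: [0.333, 0.943, -0.0, -0.0]
ft_force: [-0.2, -0.2, -1.3]
grip_width: 0.0001
```

```bash
python3 -c "
from h import *
st()
a=camera('top')['color'][180:220,145:185,::-1]; b=camera('side')['color'][120:180,230:290,::-1]
f=lambda x:cv2.resize(x,(400,400),interpolation=cv2.INTER_CUBIC)
x=np.hstack([f(a),f(b)]).astype(float); x=(255*(x/255)**.5).astype('uint8')
cv2.imwrite('pics/z5.png',x)"
```

```text
t 6.9 pos [0.4579 0.2703 0.1327] az 141.14 tilt [-0.0003 -0.0002 -1.    ] F [-0.1989 -0.193  -1.3292] w 0.00012650354136335267 box [-0.0356  0.0009] q [30.6 19.5 -1.9 68.7  0.  69.4]
```

View pics/z5.png

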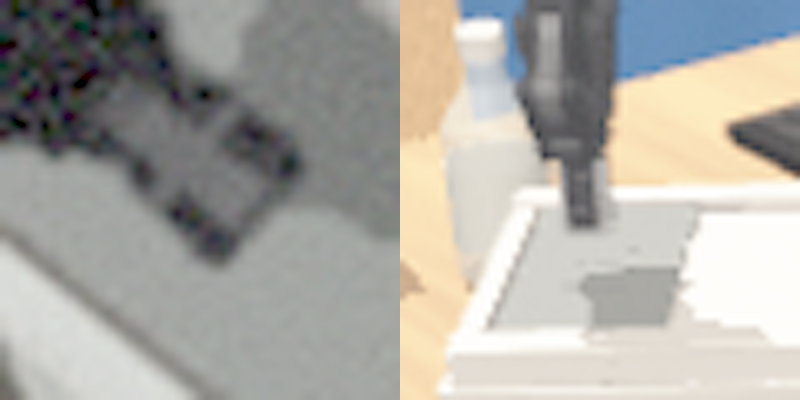

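>>> {"api": "move_arm", "payload": {"motion": [[0,[0,0,0.04],0],[0,[0,0,0.08],0],[0,[0,0,0.12],0],[0,[0,0,0.16],0],[0,[0,0,0.2],0],[0,[0,0,0.24],0],[0,[0,0,0.28],0],[0,[0,0,0.32],0],[0,[0,0,0.36],0],[0,[0,0,0.36],0]]}}

```text
clock: 8.0
eef_pos: [0.4578, 0.2703, 0.1145]
tool_rot: [0.333, 0.943, -0.0, -0.0]
ft_force: [-0.6, -0.7, -0.2]
grip_width: -0.0003
```

```bash
python3 -c "
from h import *
st()
a=camera('top')['color'][180:220,145:185,::-1]; b=camera('side')['color'][120:180,230:290,::-1]
f=lambda x:cv2.resize(x,(400,400),interpolation=cv2.INTER_CUBIC)
x=np.hstack([f(a),f(b)]).astype(float); x=(255*(x/255)**.5).astype('uint8')
cv2.imwrite('pics/z6.png',x)"
```

```text
t 8.0 pos [0.4578 0.2703 0.1145] az 141.15 tilt [-0.0006 -0.0003 -1.    ] F [-0.6197 -0.7004 -0.1788] w -0.000279032475109389 box [-0.0357  0.0008] q [30.6 20.2 -3.6 66.2  0.  69.4]
```

View pics/z6.png

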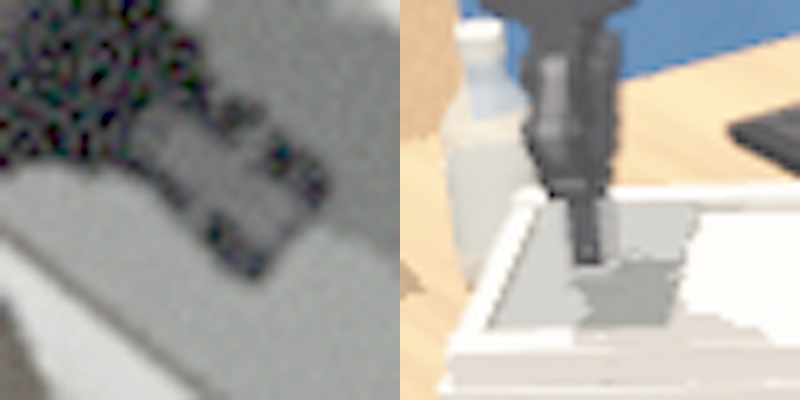

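```bash
python3 -c "
from h import *
c=camera('side');b=camera('top')
for z in(.147,.155,.16,.17):
  p=plane(c,[(258.2,159.3)],z)[0];q=plane(b,[(174,203.2)],z)[0];print(z,p,inbox(p),q,inbox(q))
"
```

```text
0.147 [0.4608 0.2808 0.147 ] (np.float64(-0.03979167457086947), np.float64(0.010907574969713738)) [0.4361 0.2517 0.147 ] (np.float64(-0.0410954640317159), np.float64(-0.027258409360639533))
0.155 [0.4521 0.2639 0.155 ] (np.float64(-0.036110670015177024), np.float64(-0.007759446560573884)) [0.4345 0.2492 0.155 ] (np.float64(-0.040775639448588974), np.float64(-0.03021627876527422))
0.16 [0.4466 0.2533 0.16  ] (np.float64(-0.03381004216786925), np.float64(-0.019426335017003724)) [0.4335 0.2477 0.16  ] (np.float64(-0.04057574908413462), np.float64(-0.03206494714317097))
0.17 [0.4357 0.2322 0.17  ] (np.float64(-0.029208786473253603), np.float64(-0.042760111929863176)) [0.4315 0.2445 0.17  ] (np.float64(-0.040175968355225966), np.float64(-0.03576228389896438))
```

>>> {"api": "move_arm", "payload": {"motion": [[0,[0,0.1,0.02],0],[0,[0,0.2,0.04],0],[0,[0,0.3,0.06],0],[0,[-0.06,0.3,0.08],0],[0,[-0.06,0.3,0.1],0],[0,[-0.06,0.3,0.12],0],[0,[-0.06,0.3,0.14],0],[0,[-0.06,0.3,0.16],0],[0,[-0.06,0.3,0.18],0],[0,[-0.06,0.3,0.18],0]]}}

```text
clock: 9.2
eef_pos: [0.47, 0.2779, 0.1133]
tool_rot: [0.333, 0.943, -0.0, 0.003]
ft_force: [-14.5, -14.5, 41.1]
grip_width: 0.0002
```

```bash
cat > v.py <<'E'
from h import *
import sys
st()
a=camera('top')['color'][165:225,140:200,::-1]; b=camera('side')['color'][120:180,230:290,::-1]
f=lambda x:cv2.resize(x,(400,400),interpolation=cv2.INTER_CUBIC)
x=np.hstack([f(a),f(b)]).astype(float); x=(255*(x/255)**.5).astype('uint8')
cv2.imwrite(sys.argv[1],x)
E
python3 v.py pics/z7.png
```

```text
t 9.2 pos [0.47   0.2779 0.1133] az 141.07 tilt [ 0.0046 -0.0023 -1.    ] F [-14.5495 -14.5294  41.0623] w 0.00018524796082111672 box [-0.0309  0.0143] q [30.8 21.7 -1.6 66.5 -0.2 69.7]
```

View pics/z7.png

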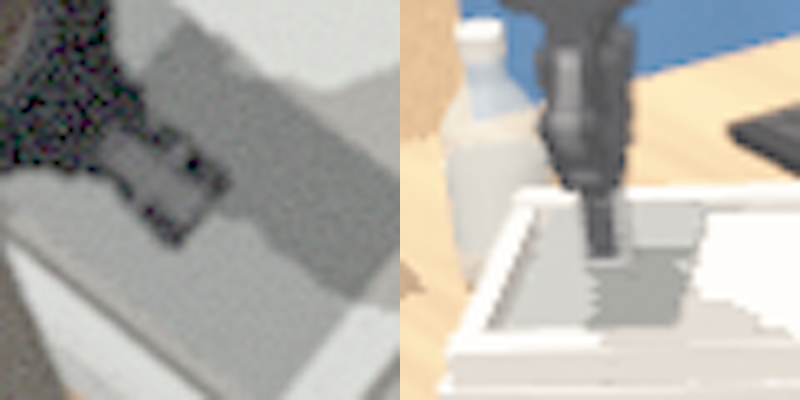

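>>> {"api": "move_arm", "payload": {"motion": [[0,[0,0,-0.06],0],[0,[0,0,-0.12],0],[0,[0,0,-0.16],0],[0,[0,0,-0.2],0],[0,[0,0,-0.24],0],[0,[0,0,-0.28],0],[0,[0,0,-0.28],0],[0,[0,0,-0.28],0],[0,[0,0,-0.28],0],[0,[0,0,-0.28],0]]}}

```text
clock: 10.3
eef_pos: [0.4697, 0.2802, 0.1198]
tool_rot: [0.333, 0.943, -0.0, -0.0]
ft_force: [0.0, -0.2, -0.0]
grip_width: -0.0001
```

```bash
python3 v.py pics/z8.png; python3 -c "
from h import *
c=camera('side');b=camera('top')
p=plane(b,[(170.75,197.25)],.147)[0];print(inbox(p),p)
p=plane(c,[(260,158.5)],.147)[0];print(inbox(p),p)
cv2.imwrite('pics/full8.png',np.hstack([cv2.resize(c['color'][60:240,150:400,::-1],(800,576))]))"
```

```text
t 10.3 pos [0.4697 0.2802 0.1198] az 141.14 tilt [-0.0002 -0.0002 -1.    ] F [ 0.0211 -0.1738 -0.0018] w -5.002289512269364e-05 box [-0.0325  0.0159] q [30.8 21.6 -0.7 67.7 -0.  69.7]
(np.float64(-0.035974230897740794), np.float64(-0.014400355833724387)) [0.4481 0.2586 0.147 ]
(np.float64(-0.03511277503324807), np.float64(0.01678634374313418)) [0.4682 0.2825 0.147 ]
```

View pics/z8.png

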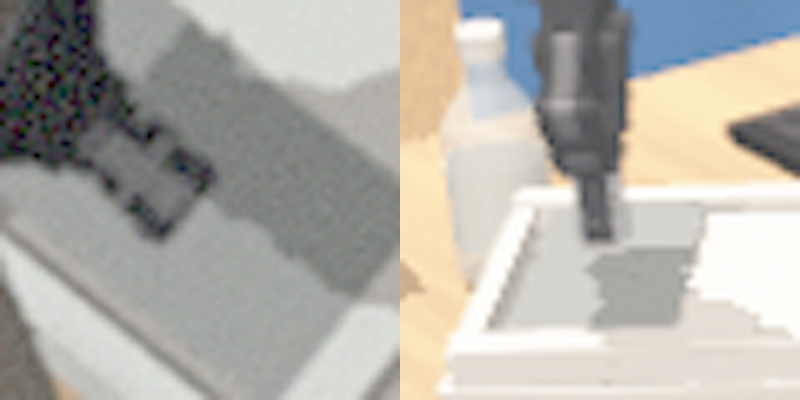

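View pics/full8.png

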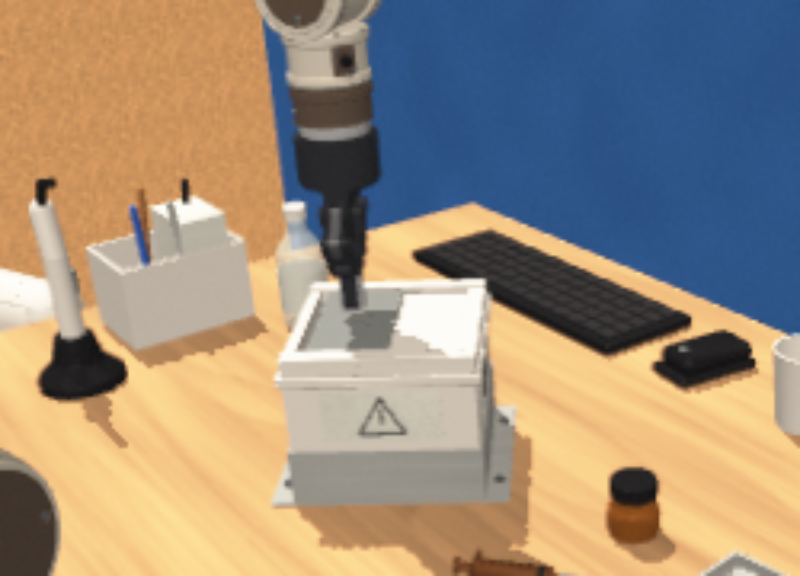

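```bash
cat > ov.py <<'E'
from h import *
import sys
o,R,az=st()
P=np.array(o['eef_pos'])+[float(v) for v in sys.argv[2:5]]
out=[]
for n,(x0,y0,w) in (('top',(60,120,130)),('side',(205,55,130))):
    c=camera(n); s=400/w
    a=cv2.resize(c['color'][y0:y0+w,x0:x0+w,::-1],(400,400),interpolation=cv2.INTER_CUBIC)
    a=(255*(a/255.)**.5).astype('uint8')
    L=[P-R[:,2]*k for k in (0,.0187,.073,.12,.18)]
    for p in proj(c,L): cv2.circle(a,tuple(int(v) for v in (p-[x0,y0])*s),3,(0,0,255),-1)
    for x,y in ((-.088,-.092),(-.088,.092),(.088,.092),(.088,-.092)):
        p=proj(c,[*box(x,y),.15])[0]; cv2.circle(a,tuple(int(v) for v in (p-[x0,y0])*s),2,(0,255,0),-1)
    out.append(a)
cv2.imwrite(sys.argv[1],np.hstack(out))
E
python3 ov.py pics/o1.png 0 0 0;python3 ov.py pics/o2.png -.0120 -.0085 .033
```

```text
t 10.5 pos [0.4697 0.2802 0.1199] az 141.14 tilt [-0.0001 -0.0001 -1.    ] F [-0.5486  0.3111  0.0435] w -0.00014930989100384335 box [-0.0325  0.0159] q [30.8 21.6 -0.7 67.7  0.  69.7]
t 10.6 pos [0.4697 0.2802 0.1199] az 141.15 tilt [ 0.  0. -1.] F [-0.1636 -0.4363  1.0497] w -0.0004279007605116557 box [-0.0325  0.016 ] q [30.8 21.6 -0.7 67.7  0.  69.7]
```

View pics/o1.png

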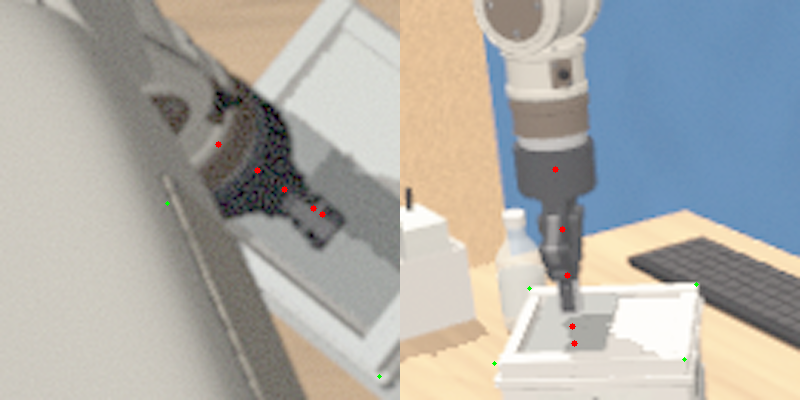

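View pics/o2.png

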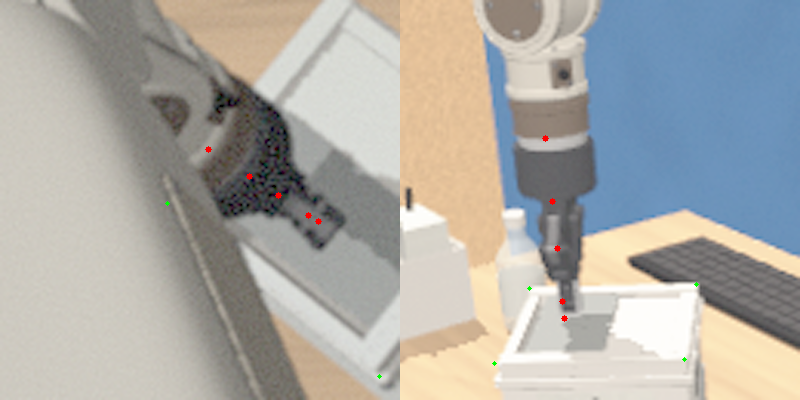

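>>> {"api": "move_arm", "payload": {"motion": [[0,[0,0,0.03],0],[0,[0,0,0.06],0],[0,[0,0,0.08],0],[0,[0,0,0.1],0],[0,[0,0,0.11],0],[0,[0,0,0.12],0],[0,[0,0,0.13],0],[0,[0,0,0.13],0],[0,[0,0,0.13],0],[0,[0,0,0.13],0]]}}

```text
clock: 11.7
eef_pos: [0.4698, 0.2803, 0.1137]
tool_rot: [0.333, 0.943, 0.0, 0.0]
ft_force: [-0.3, -0.6, 2.6]
grip_width: 0.0001
```

```bash
python3 ov.py pics/o3.png -.0120 -.0085 .034
```

```text
t 11.7 pos [0.4698 0.2803 0.1137] az 141.15 tilt [ 0.0003  0.0002 -1.    ] F [-0.2573 -0.5879  2.6243] w 0.00010586534432845979 box [-0.0325  0.016 ] q [30.8 21.9 -1.3 66.8 -0.  69.7]
```

View pics/o3.png

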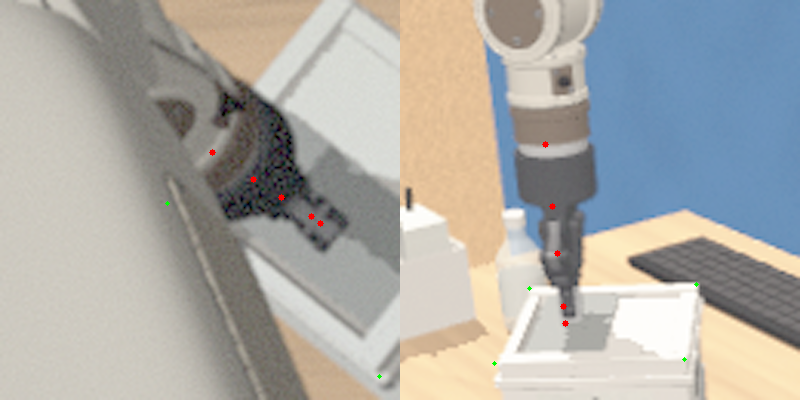

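>>> {"api": "move_arm", "payload": {"motion": [[0,[0,0,0.01],0],[0,[0,0,0.02],0],[0,[0,0,0.03],0],[0,[0,0,0.04],0],[0,[0,0,0.04],0],[0,[0,0,0.04],0],[0,[-0.04,0,0.04],0],[0,[-0.08,0,0.04],0],[0,[-0.12,0,0.04],0],[0,[-0.16,0,0.04],0]]}}

```text
clock: 12.8
eef_pos: [0.4762, 0.2754, 0.1136]
tool_rot: [0.333, 0.943, 0.001, 0.001]
ft_force: [-3.5, -2.4, 12.5]
grip_width: -0.0001
```

>>> {"api": "move_arm", "payload": {"motion": [[0,[-0.08,0,0],0],[0,[-0.16,0,0],0],[0,[-0.24,0,0],0],[0,[-0.32,0,0],0],[0,[-0.4,0,0],0],[0,[-0.48,0,0],0],[0,[-0.56,0,0],0],[0,[-0.64,0,0],0],[0,[-0.72,0,0],0],[0,[-0.8,0,0],0]]}}

```text
clock: 13.8
eef_pos: [0.5077, 0.2504, 0.1136]
tool_rot: [0.333, 0.943, 0.001, 0.001]
ft_force: [-3.9, -0.7, 11.7]
grip_width: -0.0
```

```bash
python3 -c "
from h import *
st()
for n in('top','side'):
  a=camera(n)['color'][:,:,::-1]
  a=a[110:260,105:265] if n=='top' else a[120:230,200:345]
  cv2.imwrite('pics/%s4.png'%n,cv2.resize(a,None,fx=4,fy=4,interpolation=cv2.INTER_CUBIC))"
```

```text
t 13.8 pos [0.5077 0.2504 0.1136] az 141.15 tilt [ 0.0021  0.0015 -1.    ] F [-3.9433 -0.7222 11.7168] w -3.2825552914534495e-05 box [0.0157 0.0163] q [26.2 23.8  1.7 67.7  0.  65.1]
```

View pics/top4.png

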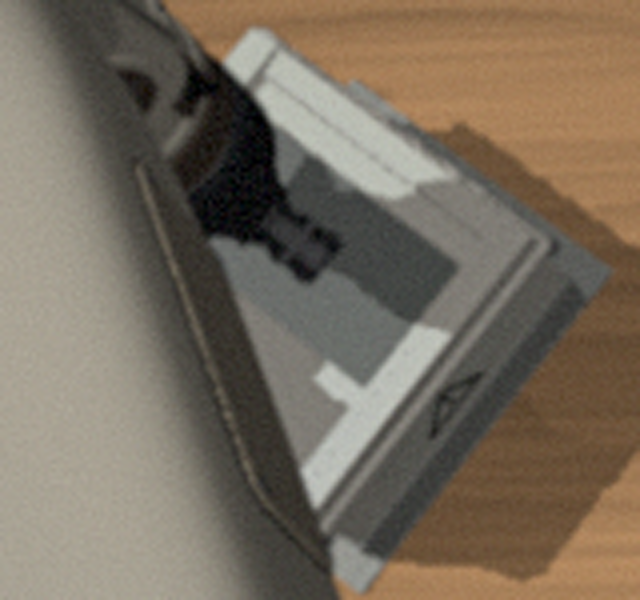

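>>> {"api": "move_arm", "payload": {"motion": [[0,[-0.08,0,0],0],[0,[-0.16,0,0],0],[0,[-0.24,0,0],0],[0,[-0.32,0,0],0],[0,[-0.4,0,0],0],[0,[-0.44,0,0],0],[0,[-0.48,0,0],0],[0,[-0.5,0,0],0],[0,[-0.5,0,0],0],[0,[-0.5,0,0],0]]}}

```text
clock: 14.9
eef_pos: [0.5261, 0.237, 0.1136]
tool_rot: [0.332, 0.943, 0.003, -0.001]
ft_force: [-6.6, 4.1, 11.8]
grip_width: -0.0002
```

```bash
python3 -c "
from h import *
st()
for n in('top','side'):
  a=camera(n)['color'][:,:,::-1]
  a=a[110:260,105:265] if n=='top' else a[120:230,200:345]
  cv2.imwrite('pics/%s5.png'%n,cv2.resize(a,None,fx=4,fy=4,interpolation=cv2.INTER_CUBIC))"
```

```text
t 14.9 pos [0.5261 0.237  0.1136] az 141.24 tilt [ 0.0004  0.0053 -1.    ] F [-6.5688  4.0666 11.7607] w -0.00017946210490179775 box [0.0385 0.0172] q [24.1 25.   3.6 68.4  0.3 62.9]
```

View pics/top5.png

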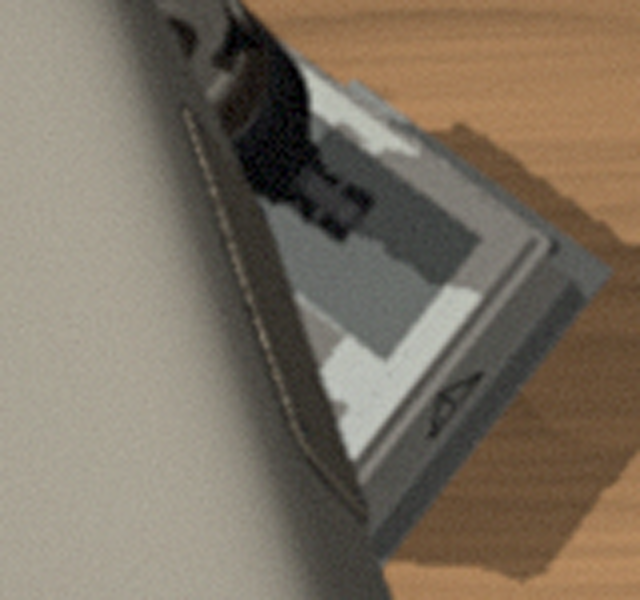

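View pics/side5.png

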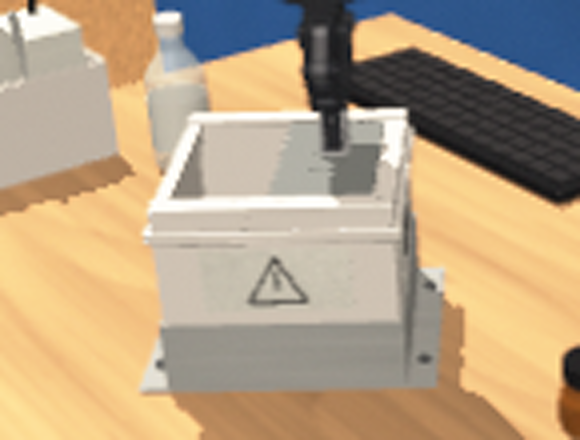

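>>> {"api": "move_arm", "payload": {"motion": [[0,[0,0,-0.3],0],[0,[0,0,-0.8],0],[0,[0,0,-1.2],0],[0,[-0.5,-0.6,-1.2],-0.6],[40,[-1.1,-1.4,-1.2],-1.2],[40,[-1.7,-2.2,-1.2],-1.8],[40,[-2.3,-3.0,-1.2],-2.4],[40,[-2.9,-3.8,-1.2],-3.0],[40,[-3.5,-4.6,-1.2],-3.6],[40,[-4.1,-5.3,-1.2],-4.2]]}}

```text
clock: 16.0
eef_pos: [0.5194, -0.1028, 0.1712]
tool_rot: [0.118, 0.993, -0.0, 0.0]
ft_force: [1.5, 0.2, -0.3]
grip_width: 0.0396
```

```bash
python3 -c "
from h import *
go([.52,-.197,.085],166.3)
c=camera('top');a=c['color'][:,:,::-1];cv2.imwrite('pics/top6.png',a)
cv2.imwrite('pics/c6.png',cv2.resize(a[110:260,105:265],None,fx=4,fy=4,interpolation=cv2.INTER_CUBIC))"
```

```text
t 16.0 pos [ 0.5194 -0.1028  0.1712] az 166.46 tilt [ 0.     -0.0001 -1.    ] F [ 1.4974  0.2454 -0.2611] w 0.03960941406356405 box [ 0.2448 -0.2528] q [-11.2  17.8   1.8  73.9  -0.    2.3]
shift [-0.452 -1.83   1.724] roll 0.027 (alt -59.97 )
```

View pics/c6.png

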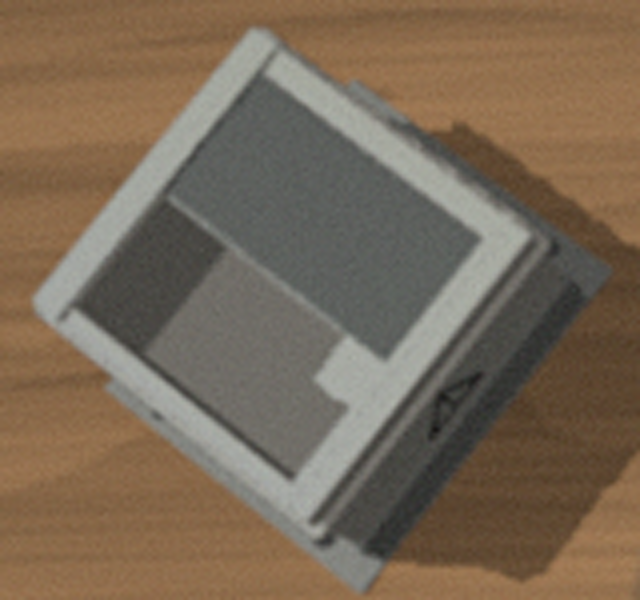

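>>> {"api": "move_arm", "payload": {"motion": [[45,[-0.1,-0.5,0.2],0],[45,[-0.2,-1.0,0.5],0],[45,[-0.3,-1.5,0.8],0],[45,[-0.45,-1.83,1.1],0],[45,[-0.45,-1.83,1.4],0],[45,[-0.45,-1.83,1.72],0],[45,[-0.45,-1.83,1.72],0],[45,[-0.45,-1.83,1.72],0],[45,[-0.45,-1.83,1.72],0],[45,[-0.45,-1.83,1.72],0]]}}

```text
clock: 17.05
eef_pos: [0.5211, -0.1948, 0.0864]
tool_rot: [0.119, 0.993, -0.0, 0.001]
ft_force: [0.1, -1.5, -0.9]
grip_width: 0.0446
```

```bash
cat > ov2.py <<'E'
from h import *
import sys
o,R,az=st()
P0=np.array(o['eef_pos']); B=np.array([float(v) for v in sys.argv[2:5]])
out=[]
for n,(x0,y0,w) in (('top',(335,110,130)),('side',(310,160,130))):
    c=camera(n); s=400/w
    a=cv2.resize(c['color'][y0:y0+w,x0:x0+w,::-1],(400,400),interpolation=cv2.INTER_CUBIC)
    a=(255*(a/255.)**.6).astype('uint8')
    for P,col in ((P0,(0,255,255)),(P0+B,(0,0,255))):
        L=[P-R[:,2]*k for k in (0,.0187,.073,.12)]
        L+=[P+R[:,1]*k*o['grip_width']/2-R[:,2]*.004 for k in(-1,1)]
        for p in proj(c,L): cv2.circle(a,tuple(int(v) for v in (p-[x0,y0])*s),2,col,-1)
    out.append(a)
cv2.imwrite(sys.argv[1],np.hstack(out))
E
python3 ov2.py pics/p1.png -.0145 .005 .034
```

```text
t 17.05 pos [ 0.5211 -0.1948  0.0864] az 166.37 tilt [ 0.0019 -0.0007 -1.    ] F [ 0.0819 -1.4967 -0.8792] w 0.04463372812118183 box [ 0.3035 -0.3238] q [-20.5  24.1  -2.3  63.6   0.   -6.9]
```

View pics/p1.png

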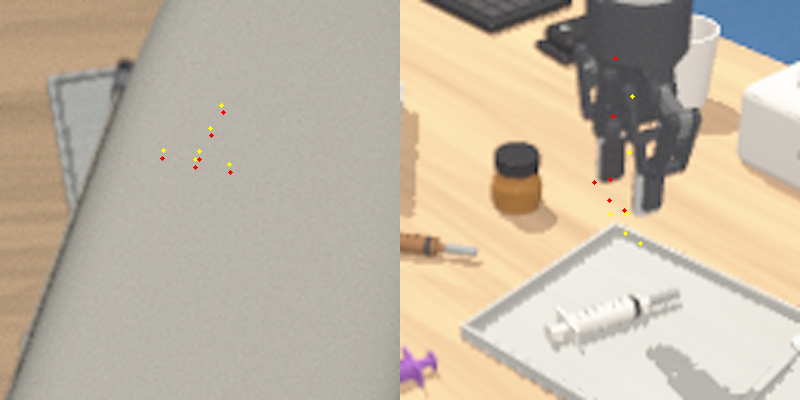

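```bash
python3 -c "
from h import *
c=camera('side'); P=np.array([.5066,-.19,.12])
for d in np.eye(3)*.01: print((proj(c,P+d)-proj(c,P)))
a=c['color'][195:255,350:430,::-1]
cv2.imwrite('pics/p2.png',cv2.resize(a,None,fx=10,fy=10,interpolation=cv2.INTER_CUBIC))
"
```

```text
[[ 3.0436 -1.5059]]
[[-3.0147 -1.763 ]]
[[ 0.186  -3.6278]]
```

View pics/p2.png

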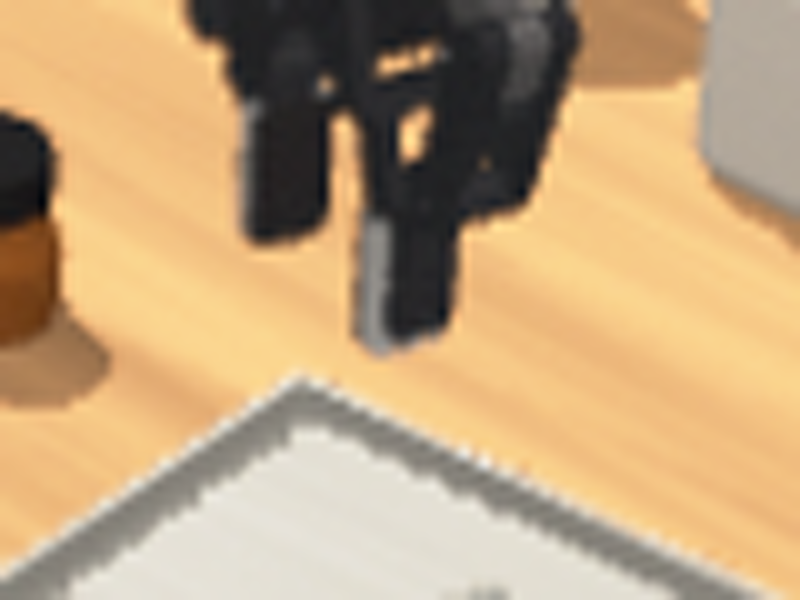

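```bash
python3 -c "
from h import *
c=camera('side')
for z in (.118,.1244,.130): print(z,plane(c,[(384.5,222.4)],z))
"
```

```text
0.118 [[ 0.5297 -0.1886  0.118 ]]
0.1244 [[ 0.5222 -0.1955  0.1244]]
0.13 [[ 0.5157 -0.2015  0.13  ]]
```

>>> {"api": "move_arm", "payload": {"motion": [[45,[0.1,0,0.2],0],[45,[0.2,0,0.4],0],[45,[0.33,0,0.6],0],[45,[0.33,0,0.8],0],[45,[0.33,0,1.0],0],[45,[0.33,0,1.2],0],[45,[0.33,0,1.4],0],[45,[0.33,0,1.5],0],[45,[0.33,0,1.5],0],[45,[0.33,0,1.5],0]]}}

```text
clock: 18.25
eef_pos: [0.5044, -0.191, 0.0105]
tool_rot: [0.119, 0.993, -0.0, 0.0]
ft_force: [-0.4, 0.3, -0.4]
grip_width: 0.045
```

```bash
cat > sv.py <<'E'
from h import *
import sys
st(); c=camera('side')
a=c['color'][220:295,340:440,::-1]
cv2.imwrite(sys.argv[1],cv2.resize(a,None,fx=8,fy=8,interpolation=cv2.INTER_CUBIC))
E
python3 sv.py pics/p3.png
```

```text
t 18.25 pos [ 0.5044 -0.191   0.0105] az 166.35 tilt [ 0.0002 -0.0001 -1.    ] F [-0.4075  0.3361 -0.4197] w 0.04498785464105749 box [ 0.288  -0.3312] q [-20.7  27.  -10.5  52.5   0.   -7.1]
```

View pics/p3.png

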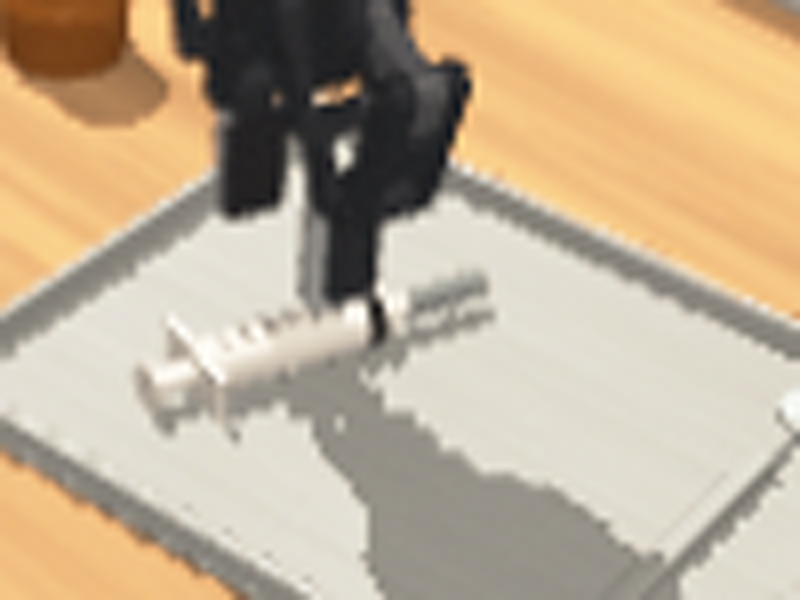

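```bash
python3 -c "
from h import *
c=camera('side')
ty=np.array([.235,.972])
for z in (.042,.0485,.055):
  f=plane(c,[(371.75,246.3)],z)[0];n=plane(c,[(383.75,257.5)],z)[0]
  print(z,f,n,'mid from far',f[:2]-.0225*ty,'sep',(f-n)[:2]@ty,(f-n)[:2]@[.972,-.235])
"
```

```text
0.042 [ 0.5151 -0.1644  0.042 ] [ 0.5053 -0.2156  0.042 ] mid from far [ 0.5098 -0.1862] sep 0.052154401038283026 -0.002522810736766752
0.0485 [ 0.5086 -0.1707  0.0485] [ 0.4989 -0.2214  0.0485] mid from far [ 0.5034 -0.1926] sep 0.05157562859704475 -0.00249481437788171
0.055 [ 0.5022 -0.177   0.055 ] [ 0.4926 -0.2272  0.055 ] mid from far [ 0.4969 -0.1989] sep 0.050996856155806444 -0.0024668180189968275
```

>>> {"api": "move_arm", "payload": {"motion": [[45,[-0.02,0,0.1],0],[45,[-0.04,0,0.2],0],[45,[-0.04,0,0.3],0],[45,[-0.04,0,0.36],0],[45,[-0.04,0,0.42],0],[45,[-0.04,0,0.48],0],[45,[-0.04,0,0.54],0],[45,[-0.04,0,0.58],0],[45,[-0.04,0,0.6],0],[45,[-0.04,0,0.6],0]]}}

```text
clock: 19.35
eef_pos: [0.5061, -0.1913, -0.0197]
tool_rot: [0.119, 0.993, 0.0, -0.0]
ft_force: [0.3, 0.5, 0.4]
grip_width: 0.0449
```

```bash
python3 sv.py pics/p4.png
```

```text
t 19.35 pos [ 0.5061 -0.1913 -0.0197] az 166.35 tilt [-0.0002  0.0001 -1.    ] F [0.2866 0.5404 0.3957] w 0.04494898065451794 box [ 0.2895 -0.3304] q [-20.7  29.3 -11.9  48.7  -0.   -7.1]
```

View pics/p4.png

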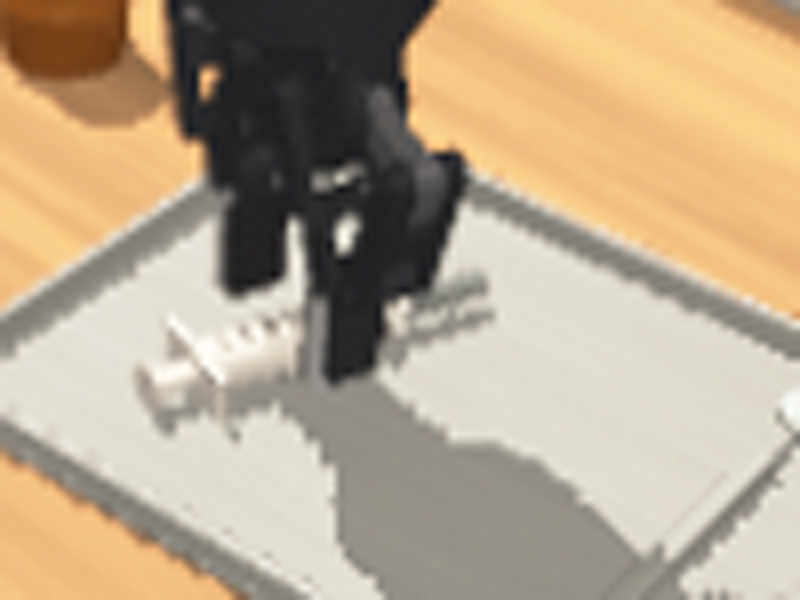

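```bash
python3 -c "
from h import *
c=camera('side')
ty=np.array([.235,.972])
for z in (.012,.018,.024):
  f=plane(c,[(371.9,256)],z)[0];n=plane(c,[(384,266.9)],z)[0]
  print(z,f,n,'mid from far',f[:2]-.0225*ty,(f-n)[:2]@ty)
print(proj(c,[[.506,-.192,.012],[.5148,-.1944,.012]]))
"
```

```text
0.012 [ 0.5161 -0.1654  0.012 ] [ 0.5082 -0.2158  0.012 ] mid from far [ 0.5108 -0.1873] 0.050812469317500095
0.018 [ 0.5105 -0.1709  0.018 ] [ 0.5027 -0.2208  0.018 ] mid from far [ 0.5052 -0.1928] 0.050317324563883326
0.024 [ 0.5048 -0.1765  0.024 ] [ 0.4971 -0.2259  0.024 ] mid from far [ 0.4995 -0.1984] 0.04982217981026635
[[376.4508 262.6254]
 [379.6843 261.6534]]
```

>>> {"api": "move_arm", "payload": {"motion": [[45,[0,0,0.04],0],[45,[0,0,0.08],0],[45,[0,0,0.12],0],[45,[0,0,0.14],0],[45,[0,0,0.15],0],[45,[0,0,0.16],0],[45,[0,0,0.17],0],[45,[0,0,0.18],0],[45,[0,0,0.18],0],[45,[0,0,0.18],0]]}}

```text
clock: 20.45
eef_pos: [0.5062, -0.1913, -0.0286]
tool_rot: [0.119, 0.993, 0.0, 0.0]
ft_force: [-0.0, -0.2, -0.1]
grip_width: 0.0451
```

>>> {"api": "move_arm", "payload": {"motion": [[35,[0,0,0],0],[28,[0,0,0],0],[22,[0,0,0],0],[16,[0,0,0],0],[10,[0,0,0],0],[10,[0,0,0],0],[10,[0,0,0],0],[10,[0,0,0],0],[10,[0,0,0],0],[10,[0,0,0],0]]}}

```text
clock: 21.45
eef_pos: [0.5063, -0.1914, -0.0283]
tool_rot: [0.119, 0.993, -0.0, 0.0]
ft_force: [-0.5, 0.4, 5.3]
grip_width: 0.0156
```

```bash
python3 sv.py pics/p5.png
```

```text
t 21.45 pos [ 0.5063 -0.1914 -0.0283] az 166.35 tilt [ 0.0004 -0.0001 -1.    ] F [-0.5211  0.3593  5.2572] w 0.015576011975082224 box [ 0.2897 -0.3303] q [-20.7  30.  -12.4  47.6   0.   -7.1]
```

View pics/p5.png

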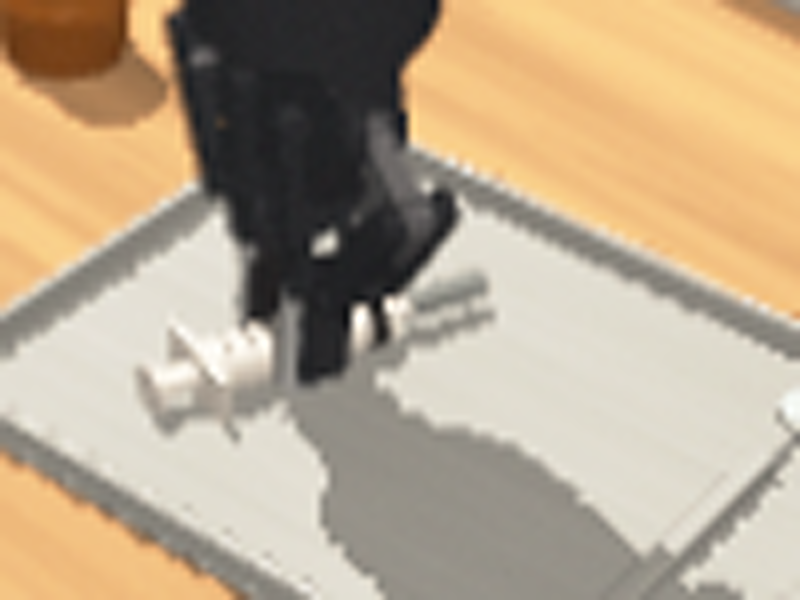

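```bash
python3 -c "
from h import *
c=camera('side')
for z in (.0,.005,.010,.015,.02): print(z,plane(c,[(380.25,267.5)],z)[0], proj(c,[.5029,-.2049,z])[0])
"
```

```text
0.0 [ 0.5107 -0.2013  0.    ] [379.0305 269.4962]
0.005 [ 0.5061 -0.2056  0.005 ] [379.1266 267.899 ]
0.01 [ 0.5015 -0.2098  0.01  ] [379.2231 266.2929]
0.015 [ 0.4969 -0.2141  0.015 ] [379.3199 264.6781]
0.02 [ 0.4923 -0.2183  0.02  ] [379.4171 263.0543]
```

>>> {"api": "move_arm", "payload": {"motion": [[10,[0,0,-0.05],0],[10,[0,0,-0.1],0],[10,[0,0,-0.2],0],[10,[0,0,-0.3],0],[10,[0,0,-0.45],0],[10,[0,0,-0.6],0],[10,[0,0,-0.8],0],[10,[0,0,-1.0],0],[10,[0,0,-1.2],0],[10,[0,0,-1.2],0]]}}

```text
clock: 22.55
eef_pos: [0.5077, -0.1919, 0.0335]
tool_rot: [0.119, 0.993, -0.0, 0.002]
ft_force: [1.6, 0.5, -0.8]
grip_width: 0.0158
```

```bash
python3 sv.py pics/p6.png
```

```text
t 22.55 pos [ 0.5077 -0.1919  0.0335] az 166.34 tilt [ 0.0036 -0.0013 -1.    ] F [ 1.621   0.533  -0.8425] w 0.015806039095097424 box [ 0.2911 -0.3299] q [-20.7  25.6  -8.7  55.5   0.   -7.1]
```

View pics/p6.png

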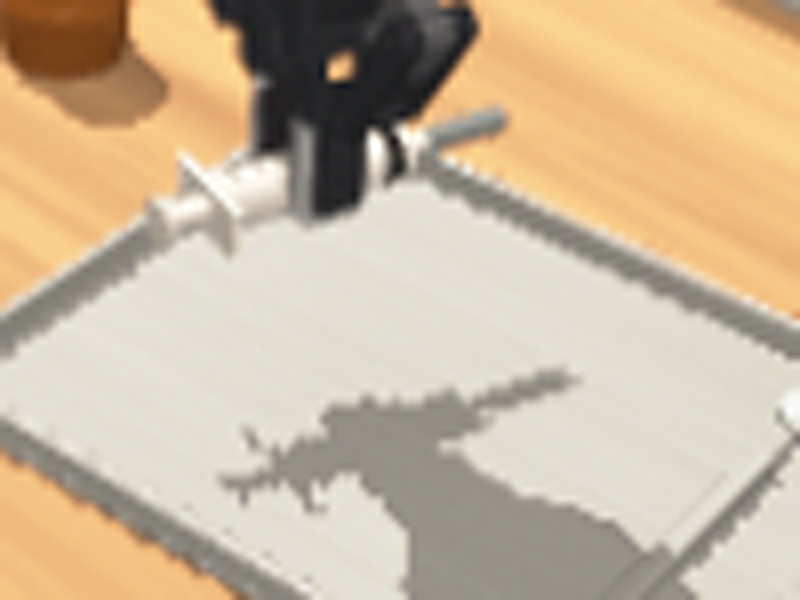

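>>> {"api": "move_arm", "payload": {"motion": [[10,[0,0,-0.7],0],[10,[0,0,-1.5],0],[10,[0.1,0.3,-2.2],0],[10,[0.4,0.9,-2.7],-0.8],[10,[0.7,1.6,-2.8],-1.6],[10,[1.0,2.4,-2.8],-2.6],[10,[1.3,3.2,-2.8],-3.6],[10,[1.6,4.0,-2.8],-4.6],[10,[1.9,4.8,-2.8],-5.6],[10,[2.2,5.6,-2.8],-6.6]]}}

```text
clock: 23.6
eef_pos: [0.4646, 0.1082, 0.171]
tool_rot: [-0.226, 0.974, -0.0, -0.0]
ft_force: [1.0, 0.3, 0.1]
grip_width: 0.0156
```

```bash
python3 -c "
from h import *
go([.455,.2695,.175],231.5)"
```

```text
t 23.6 pos [0.4646 0.1082 0.171 ] az 206.18 tilt [-0.0005 -0.0002 -1.    ] F [1.0076 0.3145 0.0893] w 0.015555922331709379 box [ 0.0706 -0.1218] q [ 13.1  12.   -6.1  72.   -0.  -13.1]
shift [-1.251  2.979 -0.08 ] roll -4.22 (alt 55.78 )
```

>>> {"api": "move_arm", "payload": {"motion": [[10,[-0.3,0.6,-0.1],-0.9],[10,[-0.6,1.2,-0.1],-1.8],[10,[-0.9,1.8,-0.1],-2.7],[10,[-1.2,2.4,-0.1],-3.6],[10,[-1.25,2.8,-0.1],-4.2],[10,[-1.25,2.98,-0.1],-4.2],[10,[-1.25,2.98,-0.1],-4.2],[10,[-1.25,2.98,-0.1],-4.2],[10,[-1.25,2.98,-0.1],-4.2],[10,[-1.25,2.98,-0.1],-4.2]]}}

```text
clock: 24.6
eef_pos: [0.4567, 0.267, 0.1765]
tool_rot: [-0.431, 0.902, -0.0, 0.0]
ft_force: [0.7, -0.3, 0.1]
grip_width: 0.0155
```

```bash
cat > bv.py <<'E'
from h import *
import sys
st()
o=[]
for n,(x0,y0,w) in (('top',(100,110,160)),('side',(200,95,130))):
    a=camera(n)['color'][y0:y0+w,x0:x0+w,::-1]
    a=(255*(a/255.)**.6).astype('uint8')
    o.append(cv2.resize(a,(400 if n=='side' else 400,400),interpolation=cv2.INTER_CUBIC))
cv2.imwrite(sys.argv[1],np.hstack(o))
E
python3 bv.py pics/b1.png
```

```text
t 24.6 pos [0.4567 0.267  0.1765] az 231.03 tilt [ 0.0002 -0.0001 -1.    ] F [ 0.6627 -0.3497  0.0897] w 0.01550134167357777 box [-0.0344 -0.0025] q [ 30.3  17.6   2.3  74.6  -0.  -20.7]
```

View pics/b1.png

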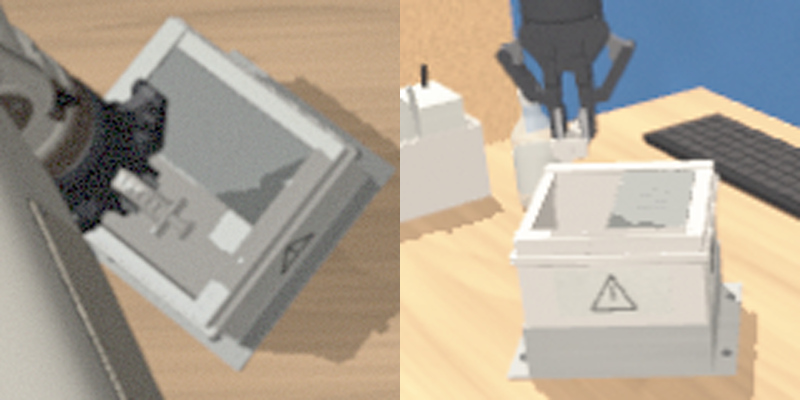

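```bash
python3 -c "
from h import *
c=camera('top')
a=c['color'][165:225,130:210,::-1];a=(255*(a/255.)**.5).astype('uint8')
cv2.imwrite('pics/b2.png',cv2.resize(a,None,fx=10,fy=10,interpolation=cv2.INTER_CUBIC))
"
```

```text
(no output)
```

View pics/b2.png

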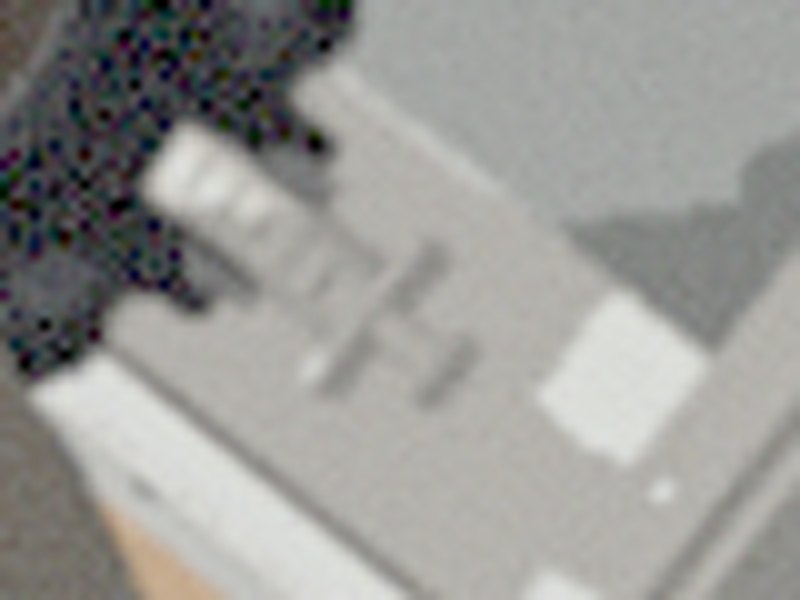

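```bash
python3 -c "
from h import *
c=camera('top')
for z in (.2,.21,.2175,.225):
  f=plane(c,[(168,197)],z)[0];d=plane(c,[(175,202.5)],z)[0]
  print(z,'flange',np.array(inbox(f)),'disc',np.array(inbox(d)))
"
```

```text
0.2 flange [-0.0369 -0.0302] disc [-0.0368 -0.0475]
0.21 flange [-0.0365 -0.0341] disc [-0.0365 -0.0512]
0.2175 flange [-0.0363 -0.037 ] disc [-0.0362 -0.054 ]
0.225 flange [-0.036  -0.0399] disc [-0.0359 -0.0568]
```

>>> {"api": "move_arm", "payload": {"motion": [[10,[0.05,0.03,0.1],0],[10,[0.11,0.07,0.25],0],[10,[0.11,0.07,0.4],0],[10,[0.11,0.07,0.55],0],[10,[0.11,0.07,0.7],0],[10,[0.11,0.07,0.85],0],[10,[0.11,0.07,1.0],0],[10,[0.11,0.07,1.05],0],[10,[0.11,0.07,1.05],0],[10,[0.11,0.07,1.05],0]]}}

```text
clock: 25.8
eef_pos: [0.4504, 0.2661, 0.1241]
tool_rot: [-0.432, 0.902, 0.0, 0.0]
ft_force: [0.1, 0.1, -0.4]
grip_width: 0.0156
```

```bash
python3 bv.py pics/b3.png
```

```text
t 25.8 pos [0.4504 0.2661 0.1241] az 231.14 tilt [ 0.0003  0.0002 -1.    ] F [ 0.0662  0.089  -0.3892] w 0.015554493434896696 box [-0.0388 -0.0071] q [ 30.6  18.8  -4.1  67.    0.  -20.6]
```

View pics/b3.png

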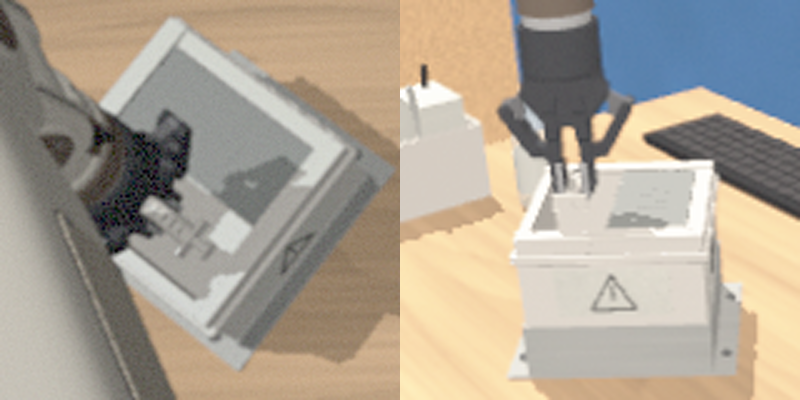

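```bash
python3 -c "
from h import *
c=camera('top')
a=c['color'][165:225,140:220,::-1];a=(255*(a/255.)**.5).astype('uint8')
cv2.imwrite('pics/b4.png',cv2.resize(a,None,fx=10,fy=10,interpolation=cv2.INTER_CUBIC))
"
```

```text
(no output)
```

View pics/b4.png

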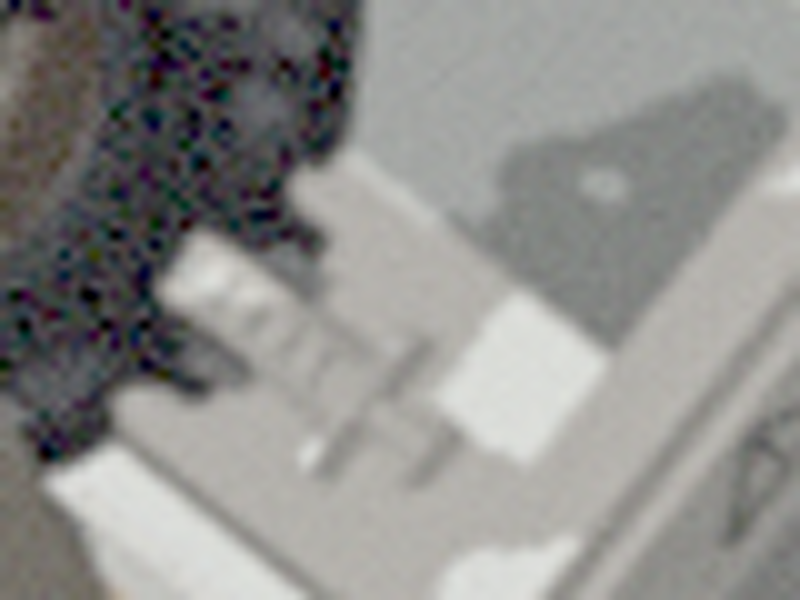

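```bash
python3 -c "
from h import *
c=camera('top')
for z in (.16,.165,.17):
  print(z,np.array([inbox(p) for p in plane(c,[(177.2,206.2),(183.5,211)],z)]))
"
```

```text
0.16 [[-0.0413 -0.0409]
 [-0.041  -0.0568]]
0.165 [[-0.0411 -0.0427]
 [-0.0408 -0.0585]]
0.17 [[-0.0409 -0.0445]
 [-0.0406 -0.0602]]
```

>>> {"api": "move_arm", "payload": {"motion": [[24,[0,0,0],0],[32,[0,0,0],0],[40,[0,0,0],0],[40,[0,0,0],0],[40,[0,0,0],0],[40,[0,0,-0.2],0],[40,[0,0,-0.5],0],[40,[0,0,-0.8],0],[40,[0,0,-1.1],0],[40,[0,0,-1.2],0]]}}

```text
clock: 27.0
eef_pos: [0.4513, 0.2666, 0.1864]
tool_rot: [-0.432, 0.902, 0.0, 0.002]
ft_force: [-0.5, 0.2, -0.2]
grip_width: 0.04
```

```bash
python3 bv.py pics/b5.png
```

```text
t 27.0 pos [0.4513 0.2666 0.1864] az 231.14 tilt [ 0.0033  0.002  -1.    ] F [-0.5359  0.2221 -0.1599] w 0.039970348060130986 box [-0.0384 -0.0062] q [ 30.6  16.6   2.4  75.5   0.  -20.6]
```

View pics/b5.png

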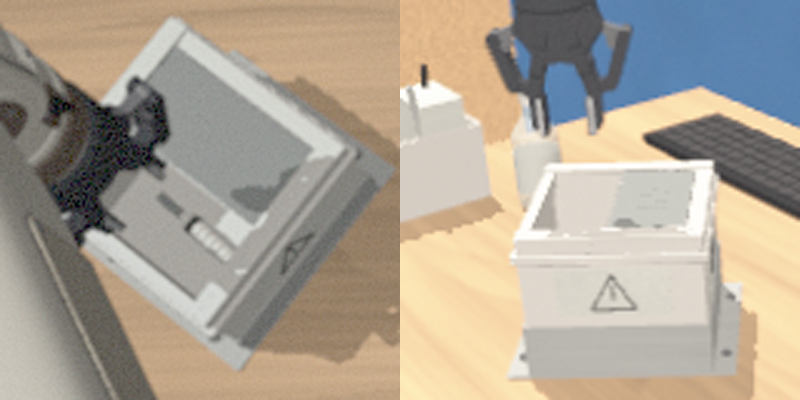

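>>> {"api": "move_arm", "payload": {"motion": [[0,[-0.05,-0.2,0],1.4],[0,[-0.1,-0.4,0],2.8],[0,[-0.15,-0.6,0],4.2],[0,[-0.2,-0.8,0],5.6],[0,[-0.25,-1.0,0],7.0],[0,[-0.3,-1.2,0],8.4],[0,[-0.4,-1.4,0],9.8],[0,[-0.47,-1.53,0],11.2],[0,[-0.47,-1.53,0.2],12.6],[0,[-0.47,-1.53,0.4],14.0]]}}

```text
clock: 28.1
eef_pos: [0.5245, 0.236, 0.1628]
tool_rot: [0.286, 0.958, -0.0, -0.0]
ft_force: [0.1, -0.1, -0.5]
grip_width: 0.0003
```

```bash
python3 -c "
from h import *
go([.526,.237,.125],141.15)"
```

```text
t 28.1 pos [0.5245 0.236  0.1628] az 146.77 tilt [-0.0009 -0.0004 -1.    ] F [ 0.0875 -0.125  -0.451 ] w 0.0002541008765419444 box [0.0379 0.0154] q [24.2 23.3  8.5 75.2  0.  57.4]
shift [-0.014  0.035  0.756] roll 0.937 (alt -59.06 )
```

>>> {"api": "move_arm", "payload": {"motion": [[0,[-0.02,0.03,0.1],0.94],[0,[-0.02,0.03,0.25],0.94],[0,[-0.02,0.03,0.4],0.94],[0,[-0.02,0.03,0.55],0.94],[0,[-0.02,0.03,0.7],0.94],[0,[-0.02,0.03,0.8],0.94],[0,[-0.02,0.03,0.86],0.94],[0,[-0.02,0.03,0.86],0.94],[0,[-0.02,0.03,0.86],0.94],[0,[-0.02,0.03,0.86],0.94]]}}

```text
clock: 29.1
eef_pos: [0.5265, 0.2371, 0.1214]
tool_rot: [0.33, 0.944, 0.0, 0.0]
ft_force: [-0.8, 0.1, 0.8]
grip_width: -0.0
```

```bash
python3 -c "
from h import *
go([.526,.237,.111],141.15)"
```

```text
t 29.1 pos [0.5265 0.2371 0.1214] az 141.51 tilt [ 0.0008  0.0004 -1.    ] F [-0.766   0.1146  0.7591] w -1.2688814845958011e-05 box [0.0388 0.0176] q [24.2 24.8  4.5 69.6 -0.  62.7]
shift [ 0.006 -0.008  0.207] roll 0.06 (alt -59.94 )
```

>>> {"api": "move_arm", "payload": {"motion": [[0,[0,0,0.04],0],[0,[0,0,0.08],0],[0,[0,0,0.11],0],[0,[0,0,0.13],0],[0,[0,0,0.15],0],[0,[0,0,0.17],0],[0,[0,0,0.18],0],[0,[0,0,0.19],0],[0,[0,0,0.19],0],[0,[0,0,0.19],0]]}}

```text
clock: 30.1
eef_pos: [0.5262, 0.237, 0.1136]
tool_rot: [0.33, 0.944, 0.001, 0.001]
ft_force: [-4.5, -1.7, 10.9]
grip_width: -0.0002
```

>>> {"api": "move_arm", "payload": {"motion": [[0,[0.1,0,0.01],0],[0,[0.2,0,0.01],0],[0,[0.3,0,0.01],0],[0,[0.4,0,0.01],0],[0,[0.5,0,0.01],0],[0,[0.6,0,0.01],0],[0,[0.7,0,0.01],0],[0,[0.8,0,0.01],0],[0,[0.9,0,0.01],0],[0,[1.0,0,0.01],0]]}}

```text
clock: 31.1
eef_pos: [0.4883, 0.267, 0.1136]
tool_rot: [0.33, 0.944, 0.0, 0.002]
ft_force: [-1.1, -4.7, 11.7]
grip_width: 0.0001
```

```bash
python3 bv.py pics/b6.png
```

```text
t 31.1 pos [0.4883 0.267  0.1136] az 141.44 tilt [ 0.0043 -0.0014 -1.    ] F [-1.1257 -4.731  11.664 ] w 0.00011454304292243749 box [-0.0097  0.0172] q [28.8 22.8  0.1 67.1 -0.2 67.3]
```

View pics/b6.png

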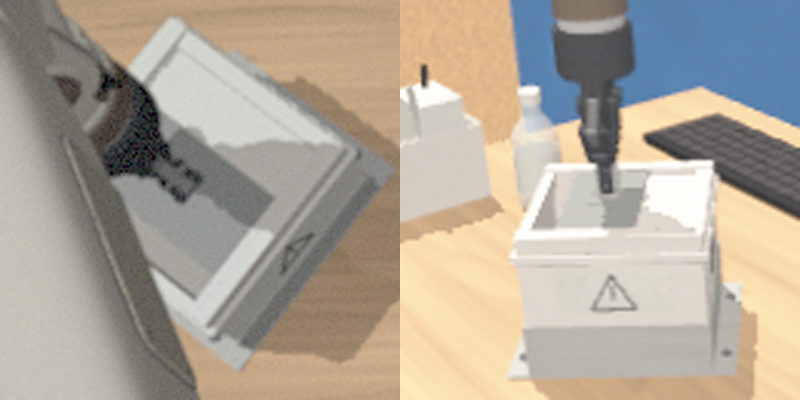

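Lid is following. Finish to the stop with a few mm extra.

>>> {"api": "move_arm", "payload": {"motion": [[0,[0.1,0,0],0],[0,[0.2,0,0],0],[0,[0.28,0,0],0],[0,[0.36,0,0],0],[0,[0.42,0,0],0],[0,[0.46,0,0],0],[0,[0.5,0,0],0],[0,[0.52,0,0],0],[0,[0.54,0,0],0],[0,[0.54,0,0],0]]}}

```text
clock: 32.2
eef_pos: [0.4688, 0.2838, 0.1136]
tool_rot: [0.33, 0.944, 0.001, 0.004]
ft_force: [1.0, -5.6, 9.9]
grip_width: -0.0002
```

```bash
python3 bv.py pics/b7.png
```

```text
t 32.2 pos [0.4688 0.2838 0.1136] az 141.42 tilt [ 0.0071 -0.0013 -1.    ] F [ 1.0213 -5.55    9.8611] w -0.00022917912325162186 box [-0.0354  0.0182] q [31.4 21.8 -1.5 66.5 -0.3 69.9]
```

View pics/b7.png

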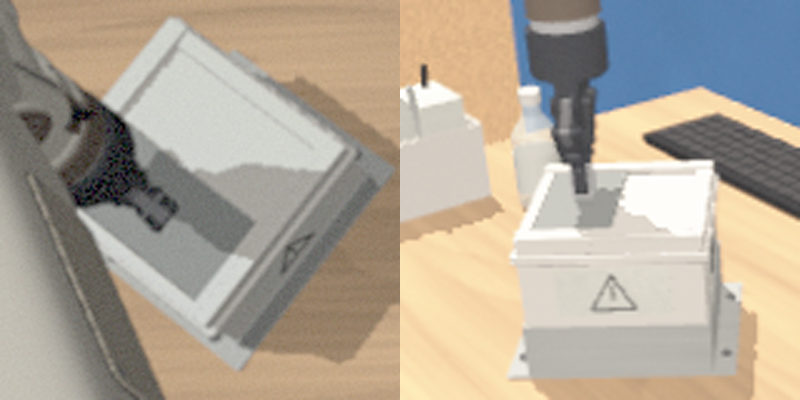

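>>> {"api": "move_arm", "payload": {"motion": [[0,[0.02,0,0.01],0],[0,[0.04,0,0.01],0],[0,[0.06,0,0.01],0],[0,[0.08,0,0.01],0],[0,[0.1,0,0.01],0],[0,[0.1,0,0.01],0],[0,[0.1,0,-0.1],0],[0,[0.1,0,-0.3],0],[0,[0.1,0,-0.8],0],[0,[0.1,0,-1.4],0]]}}

```text
clock: 33.3
eef_pos: [0.4606, 0.2875, 0.1805]
tool_rot: [0.329, 0.944, -0.001, -0.001]
ft_force: [0.3, -0.2, 1.1]
grip_width: -0.0002
```

>>> {"api": "move_arm", "payload": {"motion": [[0,[0.2,-0.5,-0.2],0],[0,[0,-1.2,-0.2],0],[0,[-0.4,-2.0,-0.2],0],[0,[-0.9,-2.8,-0.2],0],[0,[-1.5,-3.5,-0.2],0],[0,[-2.1,-4.2,-0.2],0],[0,[-2.7,-4.9,-0.2],0],[0,[-3.2,-5.4,-0.2],0],[0,[-3.2,-5.4,-0.2],0],[0,[-3.2,-5.4,-0.2],0]]}}

```text
clock: 34.3
eef_pos: [0.4189, -0.0233, 0.191]
tool_rot: [0.331, 0.944, 0.0, -0.0]
ft_force: [-0.1, -0.0, -0.2]
grip_width: -0.0003
```

```bash
python3 -c "
from h import *
st();c=camera('top');a=c['color'][:,:,::-1];cv2.imwrite('pics/top9.png',a)
cv2.imwrite('pics/c9.png',cv2.resize(a[110:260,105:265],None,fx=4,fy=4,interpolation=cv2.INTER_CUBIC))"
```

```text
t 34.3 pos [ 0.4189 -0.0233  0.191 ] az 141.38 tilt [-0.0004  0.0008 -1.    ] F [-0.1237 -0.0059 -0.1841] w -0.00028144924873359044 box [ 0.1167 -0.2531] q [ -3.2   4.9 -11.5  73.6   0.   35.4]
```

View pics/c9.png

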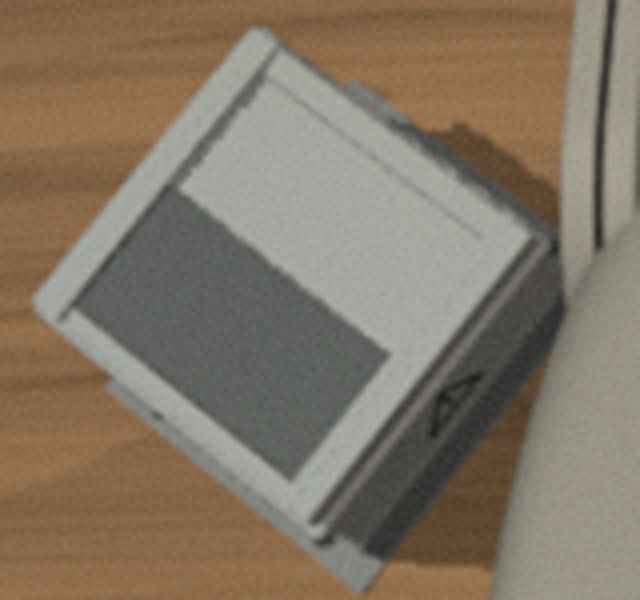

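View pics/top9.png

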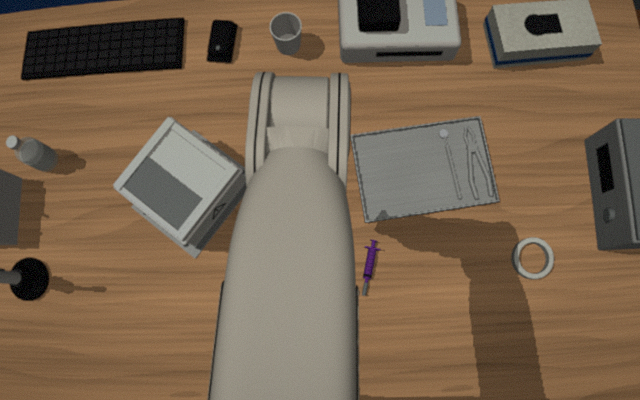

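```bash
python3 -c "
from h import *
c=camera('top')
for n,z in(('pics/top0.png',0),('pics/top9.png',1)):
  g=cv2.cvtColor(cv2.imread(n),cv2.COLOR_BGR2GRAY).astype(np.float32)
  g=cv2.GaussianBlur(g,(0,0),.7)
  xs=np.arange(-.02,.02,.0005); E=[]
  for y in np.arange(-.055,.056,.005):
    p=proj(c,[[*box(x,y),.147] for x in xs]).astype(np.float32)
    v=cv2.remap(g,p[:,:1],p[:,1:],cv2.INTER_LINEAR)[:,0]
    E.append(xs[np.argmax(np.gradient(v))])
  print(n,np.median(E)*1e3,np.round(np.array(E)*1e3,1))
"
```

```text
pics/top0.png 4.000000000000021 [4.  4.  3.  3.5 4.5 4.  4.  3.5 4.  4.5 4.5 3.  4.  4.5 4.  3.5 3.5 4.
 5.  3.  3.  4.  4. ]
pics/top9.png 1.734723475976807e-14 [ 0.5  0.   0.5  0.   0.   0.   0.5 -0.5 -0.5  0.   0.5 -0.5  0.  -1.
  0.   0.  -0.5 -0.5 -0.5  0.   0.5  0.5  0.5]
```

```bash
python3 -c "
from h import *
cv2.imwrite('pics/side9.png',camera('side')['color'][:,:,::-1])"
```

```text
(no output)
```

View pics/side9.png

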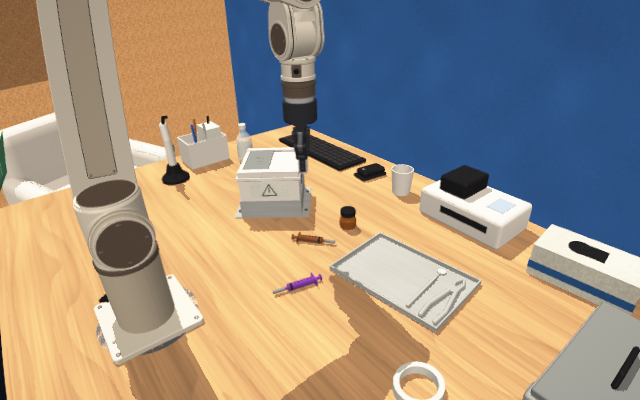

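```bash
python3 -c "
from workcell import *
print(job_done())"
```

```text
the job is handed in; nothing more can be done
None
```

I slid the lid open to its stop, dropped the white syringe through the opening, slid the lid shut again, moved the arm clear and handed the job in at about 34 s. No verdict was given.

**Last checks**
- **Lid:** in the top picture its edge is within about 0.5 mm of where it should be when shut (it started about 4 mm ajar).
- **Syringe:** the top camera showed it lying on the box floor before I closed the lid.
- **Mirror, forceps and jar:** they appear where they started in the last side view; the top view agrees for the mirror and forceps, but the arm hid the jar there. I did not measure any shift.
- **Arm:** the force reading is near zero and the arm is away from everything.

**What disagreed**
- **Tool height:** the reported TCP height was about 34 mm lower than where the fingertips really were. Contact with the lid and both cameras showed this, so I worked from contact and pictures instead.
- **Sideways position:** the reported position seemed off by 10–15 mm at the box, but hardly at all at the tray. I did not find the cause.
- **Press force:** because of the height error, my first touch on the lid reached about 41 N at the fingertips. I backed off at once and dragged at about 10–12 N.

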